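Charge the retort and set its heater

ROBOT

A 6-joint arm with a two-finger parallel gripper is mounted at the origin on the work surface. World frame = base frame: x ahead of the robot, y to its left, z up, the work surface at z = 0. Lengths are in m, angles in rad, forces in N, time in s.
With the tool pointing down it reaches from about 0.25 to 0.775 m from the base axis. Payload 4 kg.
Tool frame: the origin (TCP) lies on the centre line of the jaws, within the pads' length; the fingertips stand robot.tips_ahead ahead of it and the grasp point (between the pads) lies 8 mm behind it (robot.tips_ahead is the distance from the TCP to the fingertips, in m); z points along the fingers, y is the line along which they close (so a half turn about z gives the same grasp; the last joint's range is limited). The gripper opens to 94 mm and grips with 3 to 60 N. Pads are 16 mm wide; open, the fingers measure 119 mm over their backs; the gripper's body (75 mm by 177 mm) begins 78 mm behind the grasp point.
Start: joints at [1.226, 0.087, 1.371, -0, 1.684, -0.103], TCP at [0.132, 0.534, 0.217] pointing down, gripper open.
Joint ranges: [-3.1, 3.1], [-0.76, 2.03], [0.27, 2.55], [-1.08, 4.22], [0.17, 2.65], [-2.57, 2.57]. Speed limits (rad/s): [2.79, 2.79, 3.14, 3.14, 3.14, 3.14].

INTERFACE

Orientations are given as [roll, pitch, yaw] about the fixed x, y, z axes, in that order (R = Rz(yaw) Ry(pitch) Rx(roll)).
In Python, from bench import robot, snapshot, close_job, spotter gives the robot as it stands. The module is installed in compiled form; this text tells all that it offers.
- The arm moves only by the tool servo_tool, never from a script. Its argument "commands" is one flat list of numbers, 7 for each row, row after row: the shift along the tool's x, y, z in m, then the turn, a rotation vector about the tool's x, y, z in degrees, then the finger opening in m, from 0 to 0.094. In form: [x, y, z, ax, ay, az, grip, x, y, z, ax, ay, az, grip, ...]. A call has 1 to 10 rows; each row is the pose to reach, as a shift and turn from the pose commanded when the call began, along the tool's axes at that moment; what a row does not reach only later rows make up. A row lasts 1/8 s, in which the tool goes at most 62.5 mm and 10.7 degrees, less where a joint would pass 70% of its speed; a pose out of reach is approached as far as the arm can. A call with a gripper value outside its range is refused whole. The fingers move at their own pace and stop on an object; the grip force is fixed at half the most. Time passes only in rows, so rows that repeat a pose let the fingers close. It gives the time, the measured TCP pose, the force, the opening and the grip force at its end, in the units of the state.
- robot.get_obs(): the state, without advancing time (a new reading comes with each control period).
- snapshot(name): name is "scene" or "top"; returns a dict with "img" (384x512x3 uint8, blue, green, red), "camera_matrix" (3x3 intrinsics, pixels), "extrinsics" (4x4, takes a point from camera to world coordinates). Camera axes: x right, y down, z forward; pixel columns grow to the right and rows downward; lengths in m; the calibration is good to about 2 mm. A picture is of the moment at which its call begins. There is no depth.
- close_job(): hands the job in; it is judged then, once.
Trained networks look in a picture, given as the dict that the camera call returned (one of the last four; its "shot" number tells which), for a name from the list of things; names that differ only in an ending like _2 or _b are one class to them, and where a whole thing is asked for, a point or a joint stands for the part that bears it (a point fixed in the world has none). Each returns a list of dicts, best first, with "conf" (0 to 1); they miss things now and then, are a little off and sometimes report something else, mostly with a low value. They report only what shows in the picture. A call takes as long as a camera call. They do not tell look-alikes from the thing itself.
- spotter.trace(name, picture): "region" (384x512 bool, what is visible of it) and "box" ([left, top, width, height] in pixels, round what is visible of it).
The state is a dict: "time": time; "joint_positions": joint angles; "qvel": joint speeds; "joint_torque": joint torques, N m; "tool_pos": TCP position; "ee_rot": TCP orientation; "wrist_force": force on the tool from outside, world axes, zero at the start; "wrist_torque": the same for the moment, N m; "width": finger opening in m; "finger_force": force on a finger pad.
Only numpy, scipy, OpenCV 4.12 (cv2) and the standard library are available. Lean on these libraries where they do the work, as an engineer would, in place of code of your own. Each camera call takes 0.05 s, during which the arm holds its last target. There are 200 camera calls.

TASK

Collect the stray briquettes from the counter into the white cup, tip the cup's whole load into the steel vessel in the heating mantle so that none is left in the cup or outside the vessel, and stand the empty cup upright back on its rubber mat. Only then turn the regulator's knob until the red pointer stands on the green mark. Leave the other things on the counter where they are.

Things in the scene. Friction and masses are not known exactly. Their poses are not given: they have to be found in the camera images.
- cup: White plastic measuring cup, open top, 85 mm tall, outer radius 40 mm (38 at the foot), wall 4 mm, floor 5 mm thick, 130 g, with a straight blue bar handle that runs level along the cup's -x, from 37 to 147 mm off its axis, 16 mm wide (y), 20 mm high, its centre 70 mm above the cup's underside. Origin: centre of the underside; z up the cup's axis. It starts on the mat with some briquettes in it.
- cup_grip (a point): A good point to grip the handle: the middle of the bar's section, 105 mm from the cup's axis and 70 mm above its underside (cup x -105, z 70).
- vessel_mouth (a point): Centre of the mouth of the open steel vessel, which stands fixed in a round teal heating mantle; the mouth is 125 mm above the table, inner radius 58 mm, outer 62 mm, inside 80 mm deep; mantle radius 85 mm, 85 mm tall.
- mat: Round black rubber mat, radius 70 mm, 4 mm thick, fixed; origin at the centre of its underside. The cup belongs on it.
- regulator: Cream power regulator box, fixed, 150 (x) x 180 (y) x 60 mm tall; origin at the centre of its underside. On top: near its -x side a black knob, near its +x side a white scale running along y.
- dial_grip (a point): Point on the knob's vertical axis at the height to grip it; the knob's bar grip lies along the regulator's x when joint dial is 0, and turns with it.
- dial (a joint): Knob angle, rad, 0 to 4.6, growing clockwise seen from above; starts at 0. Each radian moves the red pointer 20 mm along the scale towards the regulator's -y.
- pointer_tip (a point): Tip (+x end, centre of its width) of the thin red pointer on the scale, 4 mm wide; it cannot be touched, only the knob moves it.
- set_mark: Green set mark beside the scale, T-shaped, its 4 mm wide stem pointing at the scale; fixed to the regulator, not touchable. Origin at the stem's point: when the pointer is on the mark, pointer_tip and this origin coincide in the regulator's y (they are level in x and z).
- reagent: Bystander: amber glass bottle, 60 mm wide, 130 mm tall, standing; origin centre of underside.
- jar: Bystander: glass jar with lid, 64 mm wide, 85 mm tall; origin centre of underside.
- mortar: Bystander: white ceramic bowl, 90 mm wide, 50 mm tall; origin centre of underside.
- spatula: Bystander: spatula lying on the counter, 120 mm long, along its x.
- brush: Bystander: brush lying on the counter, 180 mm long, along its x.
- piece0: In the cup at the start, or absent: pressed-husk briquette: smooth six-sided prism, 22 mm tall, 21 mm across the flats, 24 mm across the corners, 16 g, brown, tan or reddish; origin at its centre, z along the prism, x through a corner (so the flats face 30, 90, 150 .. degrees from x).
- piece1: In the cup at the start, or absent: pressed-husk briquette: smooth six-sided prism, 22 mm tall, 21 mm across the flats, 24 mm across the corners, 16 g, brown, tan or reddish; origin at its centre, z along the prism, x through a corner (so the flats face 30, 90, 150 .. degrees from x).
- piece2: In the cup at the start, or absent: pressed-husk briquette: smooth six-sided prism, 22 mm tall, 21 mm across the flats, 24 mm across the corners, 16 g, brown, tan or reddish; origin at its centre, z along the prism, x through a corner (so the flats face 30, 90, 150 .. degrees from x).
- piece3: In the cup at the start, or absent: pressed-husk briquette: smooth six-sided prism, 22 mm tall, 21 mm across the flats, 24 mm across the corners, 16 g, brown, tan or reddish; origin at its centre, z along the prism, x through a corner (so the flats face 30, 90, 150 .. degrees from x).
- piece4: Stray, standing on the counter at the start, or absent: pressed-husk briquette: smooth six-sided prism, 22 mm tall, 21 mm across the flats, 24 mm across the corners, 16 g, brown, tan or reddish; origin at its centre, z along the prism, x through a corner (so the flats face 30, 90, 150 .. degrees from x).
- piece5: Stray, standing on the counter at the start, or absent: pressed-husk briquette: smooth six-sided prism, 22 mm tall, 21 mm across the flats, 24 mm across the corners, 16 g, brown, tan or reddish; origin at its centre, z along the prism, x through a corner (so the flats face 30, 90, 150 .. degrees from x).
- piece6: Stray, standing on the counter at the start, or absent: pressed-husk briquette: smooth six-sided prism, 22 mm tall, 21 mm across the flats, 24 mm across the corners, 16 g, brown, tan or reddish; origin at its centre, z along the prism, x through a corner (so the flats face 30, 90, 150 .. degrees from x).
- piece7: Stray, standing on the counter at the start, or absent: pressed-husk briquette: smooth six-sided prism, 22 mm tall, 21 mm across the flats, 24 mm across the corners, 16 g, brown, tan or reddish; origin at its centre, z along the prism, x through a corner (so the flats face 30, 90, 150 .. degrees from x).
- cup_mouth (a point): Centre of the cup's mouth, 85 mm above its underside on its axis.
There are look-alikes about, which are no part of the job. Of the things that look like the mat, the middle-sized one is meant.

How it is judged:
On the way, in this order (a step that is already met when the one before it is completed fails the run):
1. all the briquettes are in the cup (horizontal distance between each of piece0, piece1, piece2, piece3, piece4, piece5, piece6, piece7 and cup below 0.045 m and z of piece0 in the frame of cup between 0.004 and 0.105 m and z of piece1 in the frame of cup between 0.004 and 0.105 m and z of piece2 in the frame of cup between 0.004 and 0.105 m and z of piece3 in the frame of cup between 0.004 and 0.105 m and z of piece4 in the frame of cup between 0.004 and 0.105 m and z of piece5 in the frame of cup between 0.004 and 0.105 m and z of piece6 in the frame of cup between 0.004 and 0.105 m and z of piece7 in the frame of cup between 0.004 and 0.105 m), for 0.2 s.
2. the cup is tipped over the vessel (angle between cup's own z axis and vertical above 1.2 rad and horizontal distance between cup_mouth and vessel_mouth below 0.08 m), for 0.1 s.
3. all the briquettes are in the vessel and the empty cup stands upright on its mat, let go, with the pointer not yet on the mark (horizontal distance between each of piece0, piece1, piece2, piece3, piece4, piece5, piece6, piece7 and vessel_mouth below 0.06 m and z of each of piece0, piece1, piece2, piece3, piece4, piece5, piece6, piece7 in the frame of vessel_mouth below 0 m and horizontal distance between cup and mat below 0.05 m and angle between cup's own z axis and vertical below 0.15 rad and height (world z) of cup below 0.012 m and not (horizontal distance between pointer_tip and set_mark below 0.004 m) and contact force between the fingers and cup below 0.1 N), for 0.3 s.
4. the pointer stands on the mark (horizontal distance between pointer_tip and set_mark below 0.004 m), for 0.3 s.
At the end, for the whole second after the job is handed in: Every briquette present lies in the steel vessel (below its mouth), the cup stands upright and at rest on the mat, its axis within 50 mm of the mat's centre, and the pointer tip is within 4 mm of the green mark's point and still (horizontal distance between each of piece0, piece1, piece2, piece3, piece4, piece5, piece6, piece7 and vessel_mouth below 0.06 m and z of each of piece0, piece1, piece2, piece3, piece4, piece5, piece6, piece7 in the frame of vessel_mouth below 0 m and horizontal distance between cup and mat below 0.05 m and angle between cup's own z axis and vertical below 0.15 rad and height (world z) of cup below 0.012 m and horizontal distance between pointer_tip and set_mark below 0.004 m and linear speed of cup below 0.02 m/s and velocity of joint dial between -0.05 and 0.05 rad/s); the robot touches nothing.
It fails at once if a bystander is pushed more than 40 mm away or knocked over (distance of any of reagent, jar, mortar, spatula, brush from where it was at the start of the episode above 0.04 m or angle between any of reagent, jar, mortar's own z axis and vertical above 0.6 rad).
Of piece0, piece1, piece2, piece3 only 1 to 4 are there at a start; the rules pass over those that are not, and their reading is None.
Of piece4, piece5, piece6, piece7 only 3 to 4 are there at a start; the rules pass over those that are not, and their reading is None.
At some moment in a run one of cup, piece4, piece5, piece6, piece7 may be knocked a few centimetres aside while the robot is not near it.
It also fails if it takes over 208 s, if anything falls off the work surface, if the arm or the gripper's body presses on something with over 40 N, if the wrist force passes 120 N, or if a joint passes its speed limit or range.

## Working session

There is one attempt and no reset: what is moved stays moved. The work goes in short steps, Python scripts to look and compute and a tool call to move; the robot and the scene stay as the last step left them, time stands still between calls to the robot, and variables do not carry over. Pictures are saved under pics/ and viewed, at most 17 in all, crops included, and the job is handed in when it is done.

Besides the shell and the picture viewer there is one more tool, called as a command line: name --argument value ..., lists and objects as JSON in quotes. servo_tool: Moves the arm, as the interface text tells. Its arguments: {"type":"object","properties":{"commands":{"type":"array","items":{"type":"number"}}},"required":["commands"]}

```bash
mkdir -p pics; cat > h.py <<'E'
import numpy as np, cv2
from bench import robot, snapshot, close_job, spotter
def px(s,u,v,z):
    K=s["camera_matrix"];T=s["extrinsics"]
    d=T[:3,:3]@np.linalg.solve(K,[u,v,1.]);o=T[:3,3]
    return o+d*(z-o[2])/d[2]
def proj(s,p):
    K=s["camera_matrix"];T=s["extrinsics"]
    c=K@(T[:3,:3].T@(np.array(p)-T[:3,3]));return c[:2]/c[2]
E
python3 - <<'E'
from h import *
o=robot.get_obs();print({k:np.round(v,3) for k,v in o.items()},robot.tips_ahead)
for n in("scene","top"):
    s=snapshot(n);cv2.imwrite(f"pics/{n}0.png",cv2.resize(s["img"],(768,576)))
    print(n,np.round(s["extrinsics"],3).tolist(),s["camera_matrix"].tolist())
    for k in("cup","mat","regulator","dial_grip","set_mark","pointer_tip","vessel_mouth","reagent","jar","mortar","spatula","brush","piece4"):
        r=spotter.trace(k,s)
        print(k,[(round(d["conf"],2),d["box"],np.round([np.argwhere(d["region"])[:,1].mean(),np.argwhere(d["region"])[:,0].mean()],1).tolist()) for d in r])
E
```

```text
{'time': np.float64(0.0), 'joint_positions': array([ 1.226,  0.088,  1.372, -0.   ,  1.684, -0.103]), 'qvel': array([ 0.   , -0.001,  0.001, -0.001,  0.002,  0.001]), 'joint_torque': array([-1.0000e-03, -3.4018e+01, -3.0243e+01,  7.2000e-02,  3.3000e-02,
       -0.0000e+00]), 'tool_pos': array([0.132, 0.534, 0.215]), 'ee_rot': array([-3.139, -0.   ,  2.9  ]), 'wrist_force': array([-1.067, -0.141, -0.148]), 'wrist_torque': array([0.018, 0.031, 0.007]), 'finger_force': np.float64(0.0), 'width': np.float64(0.094)} 0.011
scene [[-0.833, 0.338, -0.437, 1.006], [0.553, 0.482, -0.68, 0.755], [-0.019, -0.808, -0.589, 0.745], [0.0, 0.0, 0.0, 1.0]] [[389.3223162223084, 0.0, 248.43792262817814], [0.0, 389.3223162223084, 197.7730725339723], [0.0, 0.0, 1.0]]
cup [(0.96, [231.1, 207.3, 63.7, 36.2], [250.5, 221.4]), (0.6, [378.7, 297.7, 35.9, 45.6], [397.3, 319.1])]
mat [(0.7, [324.7, 208.6, 70.6, 45.1], [358.8, 231.3]), (0.69, [221.1, 223.0, 51.3, 29.9], [245.2, 239.2]), (0.2, [278.6, 269.3, 21.7, 20.2], [290.5, 278.5])]
regulator [(0.27, [230.6, 205.3, 65.0, 40.1], [249.7, 221.2])]
dial_grip [(0.
[... 926 characters left out ...]
, [178.5, 213.3]), (0.64, [179.0, 232.9, 49.0, 56.5], [204.7, 259.3])]
regulator [(0.78, [151.9, 142.0, 56.6, 40.8], [179.8, 162.5])]
dial_grip [(0.72, [175.0, 160.7, 11.4, 20.1], [178.4, 169.9])]
set_mark []
pointer_tip []
vessel_mouth [(0.85, [310.9, 138.3, 53.3, 50.6], [333.9, 163.5])]
reagent [(0.52, [255.6, 118.5, 18.4, 18.1], [262.2, 129.2])]
jar [(0.59, [115.7, 201.2, 19.7, 18.7], [126.9, 210.1])]
mortar [(0.71, [220.5, 113.6, 26.9, 24.3], [232.8, 125.1]), (0.18, [233.5, 163.5, 37.3, 37.6], [251.6, 185.1])]
spatula [(0.94, [240.9, 222.9, 36.4, 20.8], [258.8, 232.8])]
brush [(0.8, [361.6, 185.6, 46.1, 22.1], [379.5, 194.7]), (0.52, [173.8, 161.2, 11.4, 17.5], [177.7, 170.0])]
piece4 []
```

```bash
python3 - <<'E'
from h import *
s=snapshot("top");cv2.imwrite("pics/top1.png",cv2.resize(s["img"][90:290,100:420],(800,500),interpolation=cv2.INTER_CUBIC))
s=snapshot("scene");cv2.imwrite("pics/scene1.png",cv2.resize(s["img"][120:345,130:430],(800,600),interpolation=cv2.INTER_CUBIC))
E
```

```text
(no output)
```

View pics/top1.png

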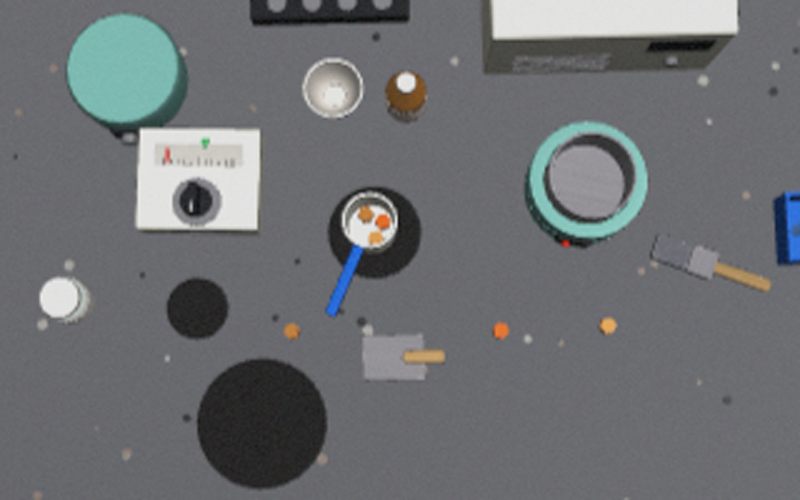

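View pics/scene1.png

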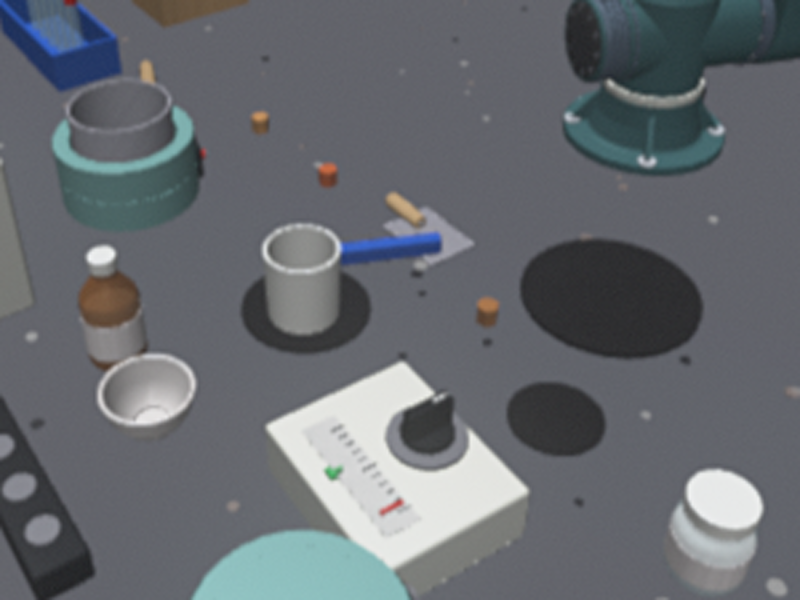

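The top picture shows three strays, at crop (292,331), (501,330) and (608,326), and three pieces in the cup at (370,222). There are three mats: small (198,308), middle (375,232) with the cup on it, and large (262,423). There are two teal things: the open mantle (588,180) and a closed one (127,70). The brown bottle, the reddish mark and the spatula handle could also pass for pieces. Next I'll measure by colour in both views.

```bash
cat >> h.py <<'E'
def blobs(s,lo,hi,amin=4,box=None):
    hsv=cv2.cvtColor(s["img"],cv2.COLOR_BGR2HSV);m=cv2.inRange(hsv,lo,hi)
    n,l,st,c=cv2.connectedComponentsWithStats(m)
    return [(c[i].round(1),st[i].tolist(),(l==i)) for i in range(1,n) if st[i][4]>=amin]
E
python3 - <<'E'
from h import *
for n in("top","scene"):
    s=snapshot(n)
    print(n)
    for nm,lo,hi,z in(("orange",(3,110,110),(22,255,255),.02),("red",(0,120,110),(3,255,255),.062),("red2",(172,120,110),(180,255,255),.062),("green",(50,100,60),(75,255,255),.062),("blue",(105,120,80),(125,255,255),.08)):
        for c,st,m in blobs(s,lo,hi): print(nm,c,st,px(s,*c,z).round(4))
s=snapshot("top")
# teal mantle, mat
for c,st,m in blobs(s,(75,40,60),(95,255,255),60): print("teal",c,st,px(s,*c,.085).round(3))
for c,st,m in blobs(s,(0,0,0),(180,80,42),60): print("dark",c,st,px(s,*c,.004).round(3))
def up(name,u0,v0,w,h,k,s=None):
    s=s or snapshot(name);cv2.imwrite(f"pics/{name}_{u0}.png",cv2.resize(s["img"][v0:v0+h,u0:u0+w],None,fx=k,fy=k,interpolation=cv2.INTER_CUBIC))
a=cv2.resize(s["img"][130:220,140:290],(800,480),interpolation=cv2.INTER_CUBIC);cv2.imwrite("pics/c2.png",a)
E
```

```text
top
orange [510.2 112. ] [509, 91, 3, 53, 121] [ 0.8005 -0.9452  0.02  ]
orange [266.2 127.3] [262, 120, 8, 13, 56] [ 0.7643 -0.0285  0.02  ]
orange [245.9 174.9] [244, 172, 5, 7, 24] [0.5852 0.0514 0.02  ]
orange [252.7 178.2] [250, 176, 6, 6, 27] [0.5722 0.0264 0.02  ]
orange [249.8 184.5] [248, 183, 5, 4, 18] [0.5488 0.0376 0.02  ]
orange [396.7 200.4] [386, 196, 22, 10, 80] [ 0.4772 -0.5026  0.02  ]
orange [299.8 221.8] [297, 219, 7, 7, 32] [ 0.4063 -0.1433  0.02  ]
orange [342.5 219.9] [340, 218, 6, 5, 28] [ 0.4098 -0.3003  0.02  ]
orange [216.5 222.1] [214, 220, 6, 6, 27] [0.412  0.1631 0.02  ]
orange [460.2 249. ] [449, 226, 37, 46, 280] [ 0.2943 -0.7233  0.02  ]
orange [269. 232.] [262, 231, 15, 3, 45] [ 0.3714 -0.0292  0.02  ]
red [166.4 151.3] [166, 150, 2, 4, 7] [0.6729 0.3397 0.062 ]
red [438.9 177.1] [437, 175, 5, 5, 18] [ 0.5544 -0.6477  0.062 ]
red [449.1 176.9] [447, 175, 5, 5, 20] [ 0.5542 -0.6845  0.062 ]
red [459.8 176.5] [458, 175, 5, 4, 18] [ 0.5548 -0.7231  0.062 ]
red [470.2 176.4] [468, 175, 6, 4, 21] [ 0.5543 -0.7605  0.062 ]
red [480.8 176.2] [478, 174, 6, 5
[... 1747 characters left out ...]
 ]
teal [150.4 118.5] [126, 95, 49, 46, 1777] [0.791 0.394 0.085]
teal [332.3 163.8] [310, 138, 49, 49, 794] [ 0.608 -0.261  0.085]
teal [152.4 350.5] [29, 300, 264, 84, 7852] [-0.03   0.385  0.085]
dark [230.8  97. ] [201, 95, 62, 5, 152] [0.89  0.104 0.004]
dark [372.2 107.9] [359, 106, 27, 5, 75] [ 0.834 -0.433  0.004]
dark [256.7 186.6] [243, 165, 25, 36, 268] [0.542 0.012 0.004]
dark [234.8 183.4] [232, 169, 8, 26, 77] [0.556 0.094 0.004]
dark [178.1 212.8] [167, 202, 24, 23, 341] [0.451 0.307 0.004]
dark [203.9 259.1] [179, 234, 51, 51, 1653] [0.278 0.213 0.004]
dark [ 62.2 302.1] [50, 298, 24, 9, 90] [0.133 0.734 0.004]
dark [249.7 370.3] [233, 364, 35, 15, 196] [-0.122  0.052  0.004]
```

View pics/c2.png

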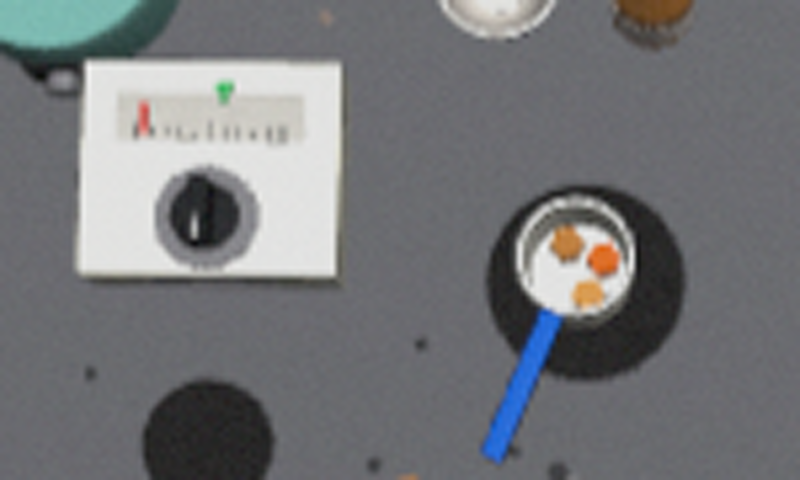

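View pics/top0.png

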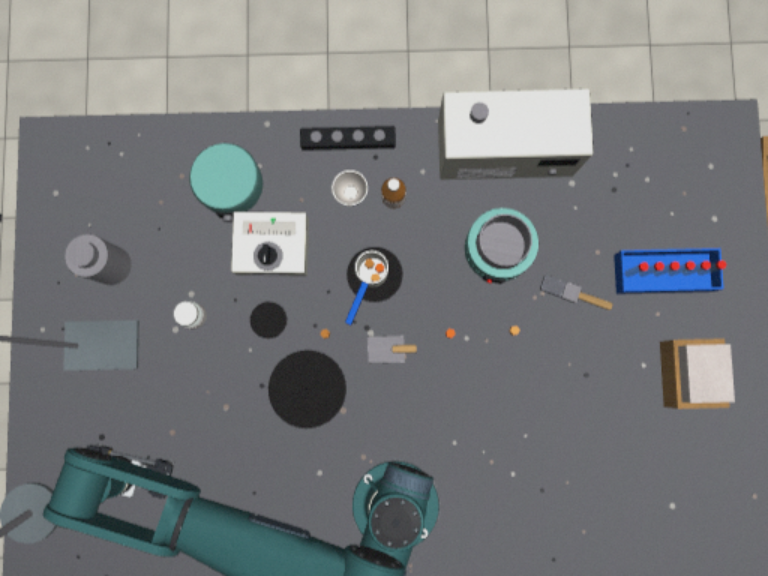

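The crop confirms the cup on the middle mat, with its rim centre at about (575,258) and the bar running from (552,318) to (495,455). The knob grip is at (203,210), the red pointer at (144,118) and the green mark at (225,92). The full top view shows exactly three strays on the visible counter. Next: precise cup pose and mat, vessel and knob centres.

```bash
cat >> h.py <<'E'
def cup(s):
    b=[x for x in blobs(s,(105,120,80),(125,255,255),30) if x[1][4]<500 and 150<x[0][0]<420 and x[0][1]>120][0]
    P=np.argwhere(b[2])[:,::-1]
    W=np.array([px(s,u,v,.082)[:2] for u,v in P]);m=W.mean(0)
    w,V=np.linalg.eigh(np.cov((W-m).T));d=V[:,1]
    t=(W-m)@d
    return m,d,t.min(),t.max()
E
python3 - <<'E'
from h import *
for n in("top","scene"):
    s=snapshot(n);m,d,a,b=cup(s);print(n,m.round(4),d.round(3),np.degrees(np.arctan2(d[1],d[0])).round(1),a,b)
s=snapshot("top")
print("rim",px(s,247.8,178.4,.089).round(4), "mat", px(s,140+586/5.333,130+282/5.333,.004).round(4))
print("knob",[px(s,140+203/5.333,130+210/5.333,z).round(4) for z in(.06,.09)],"ring",px(s,140+207/5.333,130+217/5.333,.062).round(4))
c=[px(s,140+u/5.333,130+v/5.333,.06).round(4).tolist() for u,v in((85,62),(341,64),(338,275),(78,273))];print("reg",c)
for r in(spotter.trace("vessel_mouth",s)[:2]):
    y,x=np.argwhere(r["region"]).T;print(r["conf"],r["box"],px(s,x.mean(),y.mean(),.085))
# teal outer contour circle at z=.085 
m=[x for x in blobs(s,(75,40,60),(95,255,255),60) if 300<x[0][0]<360][0][2]
img=s["img"][130:200,300:370];cv2.imwrite("pics/v.png",cv2.resize(img,(560,560),interpolation=cv2.INTER_CUBIC))
for z,p in((.125,(.608,-.261)),):
    print(proj(s,[*p,z]))
s=snapshot("scene");cv2.imwrite("pics/s3.png",cv2.resize(s["img"][240:360,220:380],(800,600),interpolation=cv2.INTER_CUBIC))
E
```

```text
top [0.4803 0.0818] [-0.915  0.404] 156.2 -0.051095850193920024 0.05383804854423466
scene [0.49   0.0901] [-0.918  0.396] 156.7 -0.05181526200441476 0.054968717686118884
rim [0.5618 0.043  0.089 ] mat [0.5571 0.0375 0.004 ]
knob [array([0.6053, 0.2975, 0.06  ]), array([0.6002, 0.2925, 0.09  ])] ring [0.6    0.2945 0.062 ]
reg [[0.7104, 0.3786, 0.06], [0.7048, 0.202, 0.06], [0.5582, 0.2055, 0.06], [0.5637, 0.3832, 0.06]]
0.57 [309.2, 138.3, 51.7, 51.3] [ 0.60837428 -0.2673533   0.085     ]
[333.8354439  161.90750356]
```

View pics/v.png

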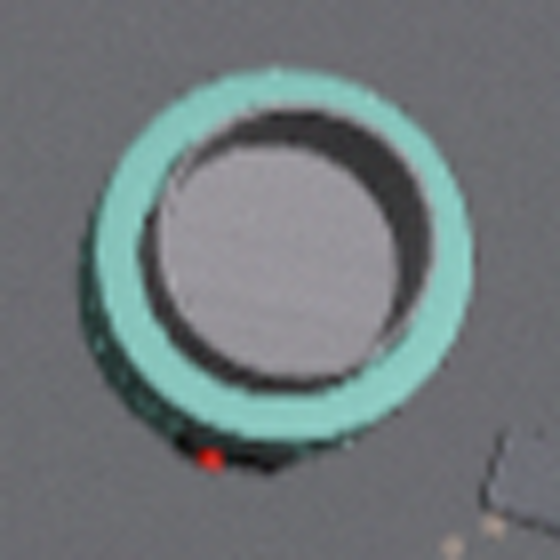

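View pics/s3.png

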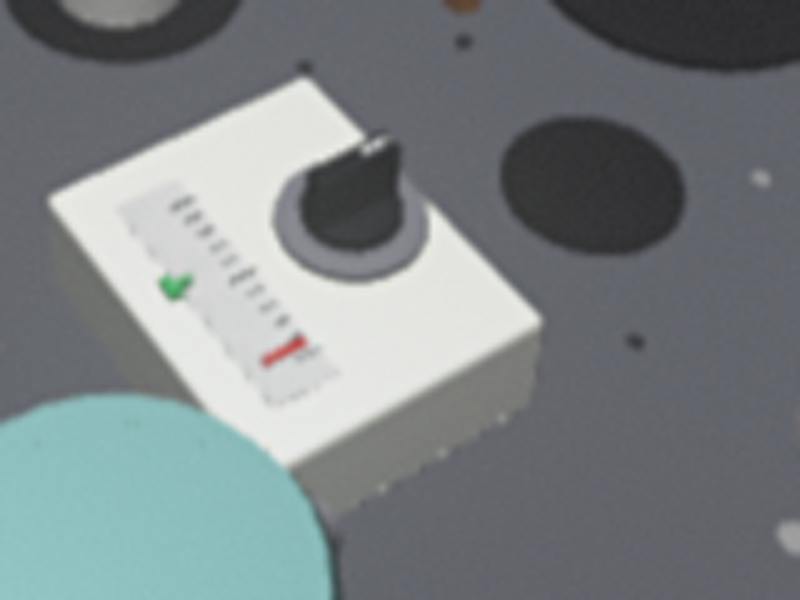

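```bash
cat >> h.py <<'E'
from scipy.spatial.transform import Rotation as Rt
import json,sys
def rel(p,rpy_deg,o=None,Rb=None,pb=None):
    o=o or robot.get_obs()
    R=Rt.from_euler('xyz',o["ee_rot"]) if Rb is None else Rb
    pb=o["tool_pos"] if pb is None else pb
    T=Rt.from_euler('xyz',rpy_deg,degrees=True)
    d=R.inv().apply(np.array(p)-pb);w=(R.inv()*T).as_rotvec(degrees=True)
    return d.round(4).tolist(),w.round(1).tolist()
def st():
    o=robot.get_obs()
    open("log.jsonl","a").write(json.dumps({k:np.asarray(v).tolist() for k,v in o.items()})+"\n")
    print("t",o["time"].round(2),"p",o["tool_pos"].round(4),"rpy",np.degrees(o["ee_rot"]).round(1),"q",np.degrees(o["joint_positions"]).round(1),"w",o["width"].round(4),"f",o["finger_force"].round(1),"F",o["wrist_force"].round(1))
E
python3 -c "
from h import *
st();print(rel((.412,.163,.12),(180,0,156.4)))"
```

```text
Traceback (most recent call last):
  File "h.py", line 33, in st
    print("t",o["time"].round(2),"p",o["tool_pos"].round(4),"rpy",np.degrees(o["ee_rot"]).round(1),"q",np.degrees(o["joint_positions"]).round(1),"w",o["width"].round(4),"f",o["finger_force"].round(1),"F",o["wrist_force"].round(1))
              ^^^^^^^^^^^^^^^
AttributeError: 'float' object has no attribute 'round'
```

```bash
sed -i 's/    o=robot.get_obs()\n    open/&/; s/^    open("log/    o={k:np.asarray(v) for k,v in o.items()}\n&/' h.py
python3 -c "
from h import *
st();print(rel((.412,.163,.12),(180,0,156.4)))"
```

```text
t 1.9 p [0.1317 0.534  0.2165] rpy [180.    0.  166.1] q [70.2  5.  78.5 -0.  96.5 -5.9] w 0.0942 f 0.0 F [ 0.4  0.9 -0.3]
([-0.361, -0.2931, 0.0965], [0.0, 0.0, 9.7])
```

servo_tool --commands '[-0.361,-0.293,0.096,0,0,9.7,0.05,-0.361,-0.293,0.096,0,0,9.7,0.05,-0.361,-0.293,0.096,0,0,9.7,0.05,-0.361,-0.293,0.096,0,0,9.7,0.05,-0.361,-0.293,0.096,0,0,9.7,0.05,-0.361,-0.293,0.096,0,0,9.7,0.05,-0.361,-0.293,0.096,0,0,9.7,0.05,-0.361,-0.293,0.096,0,0,9.7,0.05,-0.361,-0.293,0.096,0,0,9.7,0.05,-0.361,-0.293,0.096,0,0,9.7,0.05]'

```text
time: 3.15
tool_pos: [0.4118, 0.1637, 0.1207]
ee_rot: [3.141, -0.0, 2.731]
wrist_force: [-0.3, 0.7, 0.3]
width: 0.05
finger_force: 0.0
```

```bash
python3 -c "
from h import *
st()
s=snapshot('top')
for c,b,m in blobs(s,(3,110,110),(22,255,255)):
  p=px(s,*c,.022)
  if b[4]<60: print(c,b[4],p.round(4))
s=snapshot('scene')
for c,b,m in blobs(s,(3,110,110),(22,255,255)):
  p=px(s,*c,.014)
  print('s',c,b[4],p.round(4))
print(rel((.412,.163,.0165),(180,0,156.4)))"
```

```text
t 3.15 p [0.4118 0.1637 0.1207] rpy [180.   -0.  156.4] q [ 14.3  -6.6 100.9   0.   85.6 -52.1] w 0.05 f 0.0 F [-0.3  0.7  0.3]
[266.3 127.2] 55 [ 0.7642 -0.0288  0.022 ]
[245.8 175. ] 25 [0.5845 0.0517 0.022 ]
[252.7 178.2] 27 [0.5719 0.0264 0.022 ]
[249.8 184.5] 18 [0.5486 0.0376 0.022 ]
[342.6 219.9] 29 [ 0.4097 -0.3003  0.022 ]
[299.8 221.8] 32 [ 0.4062 -0.1432  0.022 ]
[269.  232.1] 47 [ 0.371  -0.0292  0.022 ]
s [141.  104.1] 23 [ 0.4628 -1.0256  0.014 ]
s [149.5 110.2] 4 [ 0.457  -0.9321  0.014 ]
s [227.1 164.9] 22 [ 0.414  -0.3009  0.014 ]
s [330.5 172.4] 11 [ 0.1458 -0.0495  0.014 ]
s [252.3 184.7] 36 [ 0.4107 -0.1429  0.014 ]
s [167.5 231.4] 159 [ 0.743  -0.0854  0.014 ]
s [312.6 234.5] 31 [0.4115 0.1611 0.014 ]
([-0.0008, -0.001, 0.1044], [0.1, 0.0, 0.2])
```

servo_tool --commands '[0,-0.001,0.06,0,0,0,0.05,0,-0.001,0.104,0,0,0,0.05,0,-0.001,0.104,0,0,0,0.05,0,-0.001,0.104,0,0,0,0.01,0,-0.001,0.104,0,0,0,0.01,0,-0.001,0.104,0,0,0,0.01,0,-0.001,0.104,0,0,0,0.01,0,-0.001,0.05,0,0,0,0.01,0,-0.001,-0.03,0,0,0,0.01,0,-0.001,-0.05,0,0,0,0.01]'

```text
time: 4.5
tool_pos: [0.4126, 0.1623, 0.1741]
ee_rot: [3.139, 0.004, 2.73]
wrist_force: [-0.2, 0.3, 0.8]
width: 0.0202
finger_force: 30.0
```

```bash
python3 -c "
from h import *
st()
s=snapshot('scene')
print([(c,b[4]) for c,b,m in blobs(s,(3,110,110),(22,255,255))])
s=snapshot('top');print(cup(s))
print(rel((.5645,.0435,.118),(180,0,156.4)))"
```

```text
t 4.5 p [0.4126 0.1623 0.1741] rpy [179.8   0.2 156.4] q [ 14.1  -8.3  96.3   0.   91.7 -52.3] w 0.0202 f 30.0 F [-0.2  0.3  0.8]
[(array([75.5, 43. ]), 4), (array([141.2, 103.9]), 21), (array([119. , 110.2]), 5), (array([149.5, 110.2]), 4), (array([332.2, 153.2]), 6), (array([227.1, 164.6]), 23), (array([252.3, 184.7]), 36), (array([314.6, 187.2]), 9), (array([167.4, 231.5]), 153)]
(array([0.48010048, 0.08188877]), array([-0.91573513,  0.40178249]), np.float64(-0.051356248768980935), np.float64(0.053598629891301604))
([-0.1847, -0.0498, 0.0593], [0.4, 0.5, 0.0])
```

servo_tool --commands '[-0.062,-0.017,0,0,0,0,0.01,-0.12,-0.033,0,0,0,0,0.01,-0.185,-0.05,0,0,0,0,0.01,-0.185,-0.05,0.03,0,0,0,0.01,-0.185,-0.05,0.077,0,0,0,0.01,-0.185,-0.05,0.077,0,0,0,0.01,-0.185,-0.05,0.077,0,0,0,0.034,-0.185,-0.05,0.077,0,0,0,0.034,-0.185,-0.05,0.02,0,0,0,0.034,-0.185,-0.05,0.0,0,0,0,0.05]'

```text
time: 5.85
tool_pos: [0.5635, 0.0426, 0.1767]
ee_rot: [3.138, 0.009, 2.731]
wrist_force: [0.5, 0.2, -0.0]
width: 0.0406
finger_force: 0.0
```

```bash
python3 -c "
from h import *
st()
s=snapshot('top')
for c,b,m in blobs(s,(3,110,110),(22,255,255)):
  if b[4]<60: print(c,b[4],px(s,*c,.022).round(4))
print(cup(s))
print(rel((.408,-.1425,.0165),(180,0,156.4)))"
```

```text
t 5.85 p [0.5635 0.0426 0.1767] rpy [179.8   0.5 156.5] q [ -1.4   7.1  80.7   0.   91.6 -67.9] w 0.0406 f 0.0 F [ 0.5  0.2 -0. ]
[266.  127.5] 58 [ 0.7631 -0.0277  0.022 ]
[243.8 182.5] 28 [0.5566 0.0597 0.022 ]
[249.5 184.9] 16 [0.5471 0.0387 0.022 ]
[342.6 219.9] 29 [ 0.4097 -0.3003  0.022 ]
[299.8 221.8] 32 [ 0.4062 -0.1432  0.022 ]
[269.1 232.1] 47 [ 0.371  -0.0296  0.022 ]
(array([0.48761543, 0.07912638]), array([-0.90942542,  0.41586706]), np.float64(-0.04331043916622118), np.float64(0.04655024196296277))
([0.0715, -0.2329, 0.1603], [0.3, 0.7, 0.1])
```

servo_tool --commands '[0.018,-0.058,0,0,0,0,0.05,0.036,-0.116,0,0,0,0,0.05,0.054,-0.175,0.03,0,0,0,0.05,0.0715,-0.233,0.07,0,0,0,0.05,0.0715,-0.233,0.12,0,0,0,0.05,0.0715,-0.233,0.16,0,0,0,0.05,0.0715,-0.233,0.16,0,0,0,0.05,0.0715,-0.233,0.16,0,0,0,0.01,0.0715,-0.233,0.16,0,0,0,0.01,0.0715,-0.233,0.16,0,0,0,0.01]'

```text
time: 7.15
tool_pos: [0.4033, -0.1428, 0.0113]
ee_rot: [-3.142, 0.002, 2.731]
wrist_force: [0.0, 0.1, 3.3]
width: 0.0234
finger_force: 2.4
```

```bash
python3 -c "
from h import *
st()
print(rel((.5645,.0435,.175),(180,0,156.4)))"
```

```text
t 7.15 p [ 0.4033 -0.1428  0.0113] rpy [-1.800e+02  1.000e-01  1.565e+02] q [-27.1  -2.7 110.7   0.   71.9 -93.6] w 0.0234 f 2.4 F [0.  0.1 3.3]
([-0.0737, 0.2351, -0.1636], [-0.0, 0.1, 0.1])
```

servo_tool --commands '[0,0,-0.002,0,0,0,0.01,0,0,-0.002,0,0,0,0.01,0,0,-0.06,0,0,0,0.01,0,0,-0.12,0,0,0,0.01,-0.014,0.06,-0.163,0,0,0,0.01,-0.034,0.12,-0.163,0,0,0,0.01,-0.054,0.175,-0.163,0,0,0,0.01,-0.074,0.235,-0.163,0,0,0,0.01,-0.074,0.235,-0.163,0,0,0,0.01]'

```text
time: 8.28
tool_pos: [0.5654, 0.0462, 0.1717]
ee_rot: [-3.141, -0.003, 2.735]
wrist_force: [-0.4, 0.1, 0.3]
width: 0.0219
finger_force: 28.6
```

```bash
python3 -c "
from h import *
st()
N=Rt.from_euler('xyz',(180,0,156.4),degrees=True)
s=snapshot('scene')
print([(c,b[4]) for c,b,m in blobs(s,(3,110,110),(22,255,255))])
s=snapshot('top')
print([(c,b[4]) for c,b,m in blobs(s,(3,110,110),(22,255,255)) if b[4]<60],cup(s))
print(rel((.5645,.0435,.098),(180,0,156.4),Rb=N),rel((.411,-.3005,.016),(180,0,156.4),Rb=N,pb=np.array((.5645,.0435,.17))))"
```

```text
t 8.28 p [0.5654 0.0462 0.1717] rpy [-1.800e+02 -1.000e-01  1.567e+02] q [ -1.1   8.   80.3   0.   91.8 -67.8] w 0.0219 f 28.6 F [-0.4  0.1  0.3]
[(array([382.4,  55.2]), 8), (array([141. , 103.8]), 20), (array([119.5, 110.5]), 4), (array([149.5, 110.2]), 4), (array([249.5, 152. ]), 4), (array([227.1, 164.9]), 22), (array([238.5, 186.8]), 28), (array([167.4, 231.6]), 156)]
[(array([266.1, 127.3]), 59), (array([243.7, 182.5]), 26), (array([249.7, 184.7]), 18), (array([342.6, 219.9]), 27), (array([269., 232.]), 45)] (array([0.49109441, 0.07765712]), array([-0.90793063,  0.41912047]), np.float64(-0.03952191602616241), np.float64(0.04379663931241813))
([-0.0005, -0.0002, 0.0743], [0.0, 0.0, 0.0]) ([0.0029, -0.3767, 0.154], [0.0, 0.0, 0.0])
```

servo_tool --commands '[0,-0.001,0.04,0,0,0,0.01,0,-0.001,0.073,0,0,0,0.01,0,-0.001,0.073,0,0,0,0.01,0,-0.001,0.073,0,0,0,0.034,0,-0.001,0.073,0,0,0,0.034,0,-0.001,0.02,0,0,0,0.034,0,-0.001,0,0,0,0,0.05,0.001,-0.062,0,0,0,0,0.05,0.002,-0.124,0,0,0,0,0.05,0.003,-0.186,0,0,0,0,0.05]'

```text
time: 9.62
tool_pos: [0.4871, -0.1277, 0.1755]
ee_rot: [3.142, 0.004, 2.731]
wrist_force: [0.3, -0.9, -0.5]
width: 0.0503
finger_force: 0.0
```

```bash
python3 -c "
from h import *
st()
N=Rt.from_euler('xyz',(180,0,156.4),degrees=True)
s=snapshot('scene')
print([(c,b[4]) for c,b,m in blobs(s,(3,110,110),(22,255,255))])
s=snapshot('top')
print([(c,b[4],px(s,*c,.022)) for c,b,m in blobs(s,(3,110,110),(22,255,255)) if b[4]<60],cup(s))
print(rel((.411,-.3005,.016),(180,0,156.4),Rb=N))"
```

```text
t 9.62 p [ 0.4871 -0.1277  0.1755] rpy [180.    0.2 156.5] q [-21.1  -0.4  88.8  -0.   91.4 -87.6] w 0.0503 f 0.0 F [ 0.3 -0.9 -0.5]
[(array([382.4,  55.2]), 8), (array([142.4, 105. ]), 26), (array([227.1, 164.2]), 17), (array([167. , 231.5]), 135)]
[(array([342.5, 219.9]), 28, array([ 0.40965968, -0.29993566,  0.022     ])), (array([264.8, 232. ]), 20, array([ 0.3716724 , -0.01380753,  0.022     ]))] (array([0.48059648, 0.08231392]), array([-0.91102799,  0.41234452]), np.float64(-0.05103382818088502), np.float64(0.05380991903082895))
([0.0007, -0.1851, 0.1594], [0.0, 0.0, 0.0])
```

servo_tool --commands '[0,-0.062,0,0,0,0,0.05,0,-0.124,0.03,0,0,0,0.05,0.001,-0.185,0.06,0,0,0,0.05,0.001,-0.185,0.11,0,0,0,0.05,0.001,-0.185,0.157,0,0,0,0.05,0.001,-0.185,0.157,0,0,0,0.05,0.001,-0.185,0.157,0,0,0,0.01,0.001,-0.185,0.157,0,0,0,0.01,0.001,-0.185,0.157,0,0,0,0.01,0.001,-0.185,0.157,0,0,0,0.01]'

```text
time: 10.98
tool_pos: [0.4131, -0.2954, 0.0176]
ee_rot: [-3.141, 0.002, 2.731]
wrist_force: [0.6, 0.6, 3.8]
width: 0.0205
finger_force: 30.0
```

```bash
python3 -c "
from h import *
st()
N=Rt.from_euler('xyz',(180,0,156.4),degrees=True)
s=snapshot('top')
print([(c,b[4],px(s,*c,.022)) for c,b,m in blobs(s,(3,110,110),(22,255,255)) if b[4]<60],cup(s))
cv2.imwrite('pics/c4.png',np.hstack([cv2.resize(s['img'][150:250,200:330],(520,400),interpolation=cv2.INTER_CUBIC),cv2.resize(snapshot('scene')['img'][190:260,230:280],(280,400),interpolation=cv2.INTER_CUBIC)]))
print(rel((.5645,.0435,.17),(180,0,156.4),Rb=N))"
```

```text
t 10.98 p [ 0.4131 -0.2954  0.0176] rpy [-1.800e+02  1.000e-01  1.565e+02] q [ -42.     7.    99.8    0.    73.1 -108.5] w 0.0205 f 30.0 F [0.6 0.6 3.8]
[(array([269., 232.]), 46, array([ 0.37133212, -0.02919998,  0.022     ]))] (array([0.48059648, 0.08231392]), array([-0.91102799,  0.41234452]), np.float64(-0.05103382818088502), np.float64(0.05380991903082895))
([-0.003, 0.3712, -0.1524], [0.0, 0.0, 0.0])
```

View pics/c4.png

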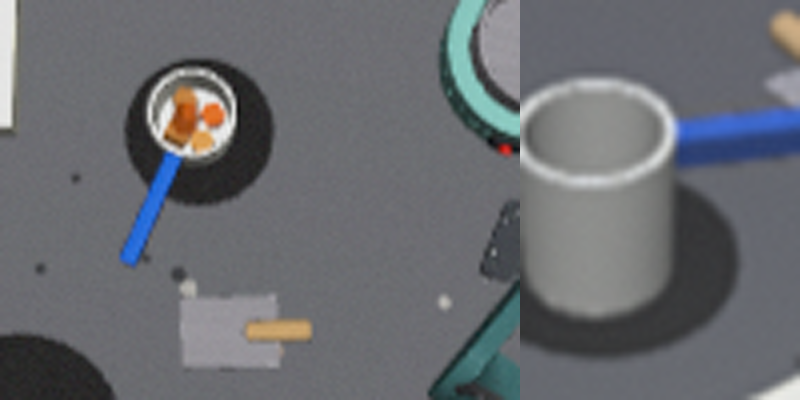

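The cup now holds five pieces: three from the start, plus A and B. C is gripped at 20.5 mm.

servo_tool --commands '[0,0,-0.06,0,0,0,0.01,0,0,-0.12,0,0,0,0.01,0,0.062,-0.153,0,0,0,0.01,-0.001,0.124,-0.153,0,0,0,0.01,-0.001,0.186,-0.153,0,0,0,0.01,-0.002,0.248,-0.153,0,0,0,0.01,-0.003,0.31,-0.153,0,0,0,0.01,-0.003,0.371,-0.153,0,0,0,0.01,-0.003,0.371,-0.153,0,0,0,0.01,-0.003,0.371,-0.153,0,0,0,0.01]'

```text
time: 12.32
tool_pos: [0.563, 0.0436, 0.1688]
ee_rot: [-3.14, -0.001, 2.731]
wrist_force: [0.0, -0.1, 0.4]
width: 0.0203
finger_force: 30.0
```

```bash
python3 -c "
from h import *
st()
N=Rt.from_euler('xyz',(180,0,156.4),degrees=True)
print(rel((.5645,.0435,.098),(180,0,156.4),Rb=N))
print(rel((.468,.086,.077),(180,0,156.4),Rb=N,pb=np.array((.5645,.0435,.17))))"
```

```text
t 12.32 p [0.563  0.0436 0.1688] rpy [-1.799e+02 -1.000e-01  1.565e+02] q [ -1.3   7.7  80.9  -0.   91.4 -67.8] w 0.0203 f 30.0 F [ 0.  -0.1  0.4]
([-0.0014, 0.0005, 0.0708], [0.0, 0.0, 0.0])
([0.1054, 0.0003, 0.093], [0.0, 0.0, 0.0])
```

Release, lift, and go above the handle.

servo_tool --commands '[-0.001,0,0.04,0,0,0,0.01,-0.001,0,0.07,0,0,0,0.01,-0.001,0,0.07,0,0,0,0.01,-0.001,0,0.07,0,0,0,0.034,-0.001,0,0.07,0,0,0,0.034,-0.001,0,0.02,0,0,0,0.034,-0.001,0,-0.01,0,0,0,0.05,0.05,0,-0.03,0,0,0,0.05,0.104,0,-0.03,0,0,0,0.05,0.104,0,-0.03,0,0,0,0.05]'

```text
time: 13.58
tool_pos: [0.4662, 0.0863, 0.2014]
ee_rot: [3.14, 0.003, 2.733]
wrist_force: [0.4, -1.2, -0.5]
width: 0.0497
finger_force: 0.0
```

```bash
python3 -c "
from h import *
st()
N=Rt.from_euler('xyz',(180,0,156.4),degrees=True)
s=snapshot('top')
print([(c,b[4],px(s,*c,.022).round(3)) for c,b,m in blobs(s,(3,110,110),(22,255,255)) if b[4]<60])
t=snapshot('scene');print(cup(t))
print([(c,b[4],px(t,*c,.014).round(3)) for c,b,m in blobs(t,(3,110,110),(22,255,255))])
cv2.imwrite('pics/c5.png',cv2.resize(s['img'][150:250,200:330],(520,400),interpolation=cv2.INTER_CUBIC))
print(rel((.468,.086,.078),(180,0,156.4),Rb=N))"
```

```text
t 13.58 p [0.4662 0.0863 0.2014] rpy [179.9   0.2 156.6] q [  3.6  -4.7  90.    0.   94.6 -63. ] w 0.0497 f 0.0 F [ 0.4 -1.2 -0.5]
[(array([265.9, 127.5]), 59, array([ 0.763, -0.027,  0.022])), (array([246.1, 173.1]), 16, array([0.592, 0.05 , 0.022])), (array([253.1, 179.6]), 43, array([0.567, 0.025, 0.022])), (array([269., 232.]), 46, array([ 0.371, -0.029,  0.022]))]
(array([0.49027837, 0.09036062]), array([-0.915192  ,  0.40301811]), np.float64(-0.051564527537731344), np.float64(0.055035631385663114))
[(array([382.4,  55.2]), 8, array([-1.065, -0.871,  0.014])), (array([141.1, 103.8]), 21, array([ 0.461, -1.029,  0.014])), (array([149.5, 110.2]), 4, array([ 0.457, -0.932,  0.014])), (array([293.5, 136. ]), 6, array([ 0.077, -0.338,  0.014])), (array([237.9, 218.6]), 7, array([ 0.546, -0.019,  0.014])), (array([167.3, 231.5]), 144, array([ 0.744, -0.085,  0.014]))]
([0.001, 0.0004, 0.123], [0.0, 0.0, 0.0])
```

View pics/c5.png

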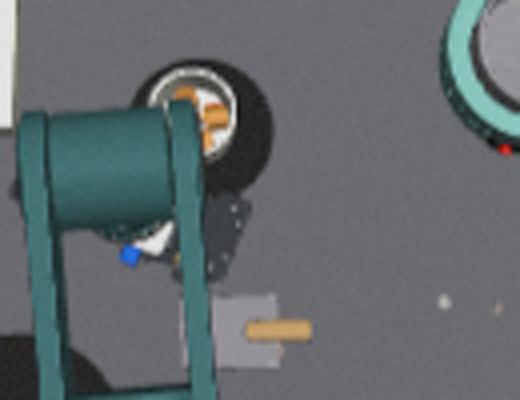

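servo_tool --commands '[0.001,0,0.05,0,0,0,0.05,0.001,0,0.1,0,0,0,0.05,0.001,0,0.134,0,0,0,0.05,0.001,0,0.134,0,0,0,0.05,0.001,0,0.134,0,0,0,0.03,0.001,0,0.134,0,0,0,0.005,0.001,0,0.134,0,0,0,0.005,0.001,0,0.134,0,0,0,0.005,0.001,0,0.134,0,0,0,0.005]'

```text
time: 14.8
tool_pos: [0.4678, 0.0858, 0.0663]
ee_rot: [3.14, 0.002, 2.731]
wrist_force: [-0.4, -0.4, 2.9]
width: 0.0161
finger_force: 30.0
```

```bash
python3 - <<'E'
from h import *
st()
# FK fit: r along plane, lateral offset
L=[json.loads(l) for l in open("log.jsonl")]
from scipy.optimize import least_squares
def fk(q,k):
    h,a0,l1,l2,l3,lat=k
    a,b,c=q[1],q[1]+q[2],q[1]+q[2]+q[4]
    R=Rt.from_euler('z',q[0])*Rt.from_euler('y',b)*Rt.from_euler('z',q[3])*Rt.from_euler('y',q[4])
    p=Rt.from_euler('z',q[0]).apply([a0+l1*np.sin(a),lat,h+l1*np.cos(a)])+(Rt.from_euler('z',q[0])*Rt.from_euler('y',b)).apply([0,0,l2])+R.apply([0,0,l3])
    return p,R*Rt.from_euler('z',q[5]+np.pi/2)
f=lambda k:np.concatenate([fk(np.array(o["joint_positions"]),k)[0]-o["tool_pos"] for o in L])
s=least_squares(f,[.2,0.,.45,.45,.25,.056]);print(s.x.round(3),abs(s.fun).max(),np.linalg.svd(s.jac)[1].round(2))
o=L[-1];print(np.degrees((fk(np.array(o["joint_positions"]),s.x)[1].inv()*Rt.from_euler('xyz',o["ee_rot"])).as_rotvec()))
E
```

```text
t 14.8 p [0.4678 0.0858 0.0663] rpy [1.799e+02 1.000e-01 1.565e+02] q [ 3.500e+00  1.000e-01  1.011e+02  0.000e+00  7.870e+01 -6.290e+01] w 0.0161 f 30.0 F [-0.4 -0.4  2.9]
[ 0.282 -0.004  0.465  0.5    0.585  0.057] 0.023593208610253547 [5.99 4.89 3.46 0.35 0.28 0.01]
[ 1.36975060e-15  3.47717868e-15 -9.54079655e-15]
```

servo_tool --commands '[0,0,-0.01,0,0,0,0.005,0,0,-0.03,0,0,0,0.005,0,0,-0.055,0,0,0,0.005,0,0,-0.08,0,0,0,0.005,0,0,-0.105,0,0,0,0.005,0,0,-0.13,0,0,0,0.005,0,0,-0.155,0,0,0,0.005,0,0,-0.17,0,0,0,0.005,0,0,-0.175,0,0,0,0.005,0,0,-0.175,0,0,0,0.005]'

```text
time: 16.05
tool_pos: [0.4669, 0.0856, 0.2399]
ee_rot: [-3.141, -0.001, 2.73]
wrist_force: [0.7, 0.3, -2.0]
width: 0.0158
finger_force: 30.0
```

```bash
cat > fk.py <<'E'
from h import *
from scipy.optimize import least_squares
def fk(q,k):
    h,a0,l1,l2,l3,lat,e,tx=k
    A=Rt.from_euler('z',q[0]);B=A*Rt.from_euler('y',q[1]);C=A*Rt.from_euler('y',q[1]+q[2])*Rt.from_euler('z',q[3]);D=C*Rt.from_euler('y',q[4])
    p=A.apply([a0,lat,h])+B.apply([0,0,l1])+(A*Rt.from_euler('y',q[1]+q[2])).apply([e,0,l2])+D.apply([tx,0,l3])
    return p,D*Rt.from_euler('z',q[5]+np.pi/2)
def fit():
    L=[json.loads(l) for l in open("log.jsonl")]
    f=lambda k:np.concatenate([np.r_[(fk(np.array(o["joint_positions"]),k)[0]-o["tool_pos"])] for o in L]+[0.01*(k-k0)])
    k0=np.array([.3,0.,.45,.45,.2,.056,0,0])
    s=least_squares(f,k0);return s.x,abs(s.fun[:-8].reshape(-1,3)).max(1)
E
python3 - <<'E'
from fk import *
st()
k,r=fit();print(k.round(3),r.round(4))
t=snapshot('scene')
cv2.imwrite('pics/s6.png',cv2.resize(t['img'][100:260,180:380],(800,640)[:2] if 0 else (750,600),interpolation=cv2.INTER_CUBIC))
E
```

```text
t 16.05 p [0.4669 0.0856 0.2399] rpy [-1.800e+02 -1.000e-01  1.564e+02] q [  3.5  -4.8  85.7   0.   99.2 -62.9] w 0.0158 f 30.0 F [ 0.7  0.3 -2. ]
[0.155 0.    0.449 0.5   0.342 0.057 0.101 0.   ] [0. 0. 0. 0. 0. 0. 0. 0. 0. 0. 0. 0. 0.]
```

View pics/s6.png

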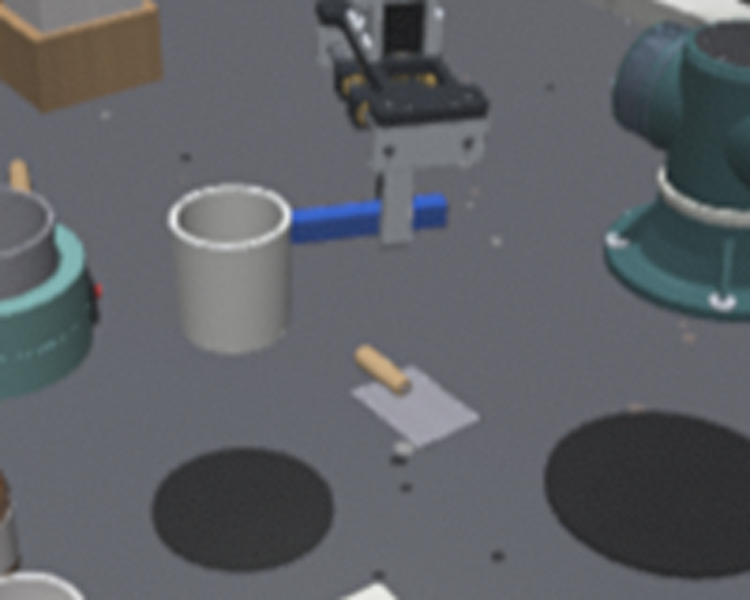

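```bash
cat > ik.py <<'E'
from fk import *
lo=np.array([-3.1,-.76,.27,-1.08,.17,-2.57]);hi=np.array([3.1,2.03,2.55,4.22,2.65,2.57])
def ik(p,R,q0,k):
    f=lambda q:np.r_[(fk(q,k)[0]-p)*10,(fk(q,k)[1].inv()*R).as_rotvec()]
    s=least_squares(f,np.clip(q0,lo+1e-3,hi-1e-3),bounds=(lo,hi));return s.x,np.abs(s.fun).max()
E
python3 - <<'E'
from ik import *
k0,_=fit();q0=robot.get_obs()["joint_positions"]
R0=Rt.from_euler('xyz',(180,0,156.4),degrees=True);hd=R0.apply([1,0,0])
V=np.array([.612,-.270])
for l3 in(.25,.35):
  k=k0.copy();k[0]+=l3-k[4];k[4]=l3
  for sg in(1,-1):
    q=q0
    for z in (.24,):
      for a in range(0,136,15):
        R=R0*Rt.from_rotvec([sg*a,0,0],degrees=True)
        tz=R.apply([0,0,1]); up=-tz
        g=np.array([*V,0])+hd*.105; g[2]=z   # grasp pt of handle
        p=g+tz*.008
        q,e=ik(p,R,q,k); print(l3,sg,a,np.degrees(q).round(0),round(e,4), "up",up.round(2))
E
```

```text
0.25 1 0 [-30.   7.  75.   0.  98. -96.] 0.0 up [-0. -0.  1.]
0.25 1 15 [-23.   7.  75. -15.  97. -92.] 0.0 up [0.1  0.24 0.97]
0.25 1 30 [-17.   9.  77. -30.  97. -87.] 0.0 up [0.2  0.46 0.87]
0.25 1 45 [-12.  11.  78. -45.  98. -83.] 0.0 up [0.28 0.65 0.71]
0.25 1 60 [ -9.  14.  80. -58. 101. -79.] 0.0 up [0.35 0.79 0.5 ]
0.25 1 75 [ -8.  16.  80. -62. 103. -78.] 0.1876 up [0.39 0.89 0.26]
0.25 1 90 [ -8.  17.  78. -62. 106. -77.] 0.4397 up [0.4  0.92 0.  ]
0.25 1 105 [ -9.  19.  77. -62. 109. -75.] 0.6879 up [ 0.39  0.89 -0.26]
0.25 1 120 [ -9.  21.  75. -62. 113. -72.] 0.9253 up [ 0.35  0.79 -0.5 ]
0.25 1 135 [-10.  24.  72. -62. 119. -66.] 1.1283 up [ 0.28  0.65 -0.71]
0.25 -1 0 [-30.   7.  75.   0.  98. -96.] 0.0 up [-0. -0.  1.]
0.25 -1 15 [ -36.    7.   75.   15.  100. -100.] 0.0 up [-0.1  -0.24  0.97]
0.25 -1 30 [ -42.    9.   76.   29.  103. -103.] 0.0 up [-0.2  -0.46  0.87]
0.25 -1 45 [ -46.   11.   78.   43.  106. -106.] 0.0 up [-0.28 -0.65  0.71]
0.25 -1 60 [ -50.   14.   80.   56.  110. -108.] 0.0 up [-0.35 -0.79  0.5 ]
0.25 -1 75 [ -52.   18.   83.   68.  114. -109.] 0
[... 1065 characters left out ...]
[-0. -0.  1.]
0.35 -1 15 [ -38.    8.   75.   15.  101. -103.] 0.0 up [-0.1  -0.24  0.97]
0.35 -1 30 [ -46.   11.   76.   28.  104. -108.] 0.0 up [-0.2  -0.46  0.87]
0.35 -1 45 [ -52.   15.   77.   41.  109. -112.] 0.0 up [-0.28 -0.65  0.71]
0.35 -1 60 [ -57.   20.   78.   52.  113. -116.] 0.0 up [-0.35 -0.79  0.5 ]
0.35 -1 75 [ -59.   27.   80.   63.  118. -118.] 0.0 up [-0.39 -0.89  0.26]
0.35 -1 90 [ -60.   33.   81.   73.  123. -120.] 0.0 up [-0.4  -0.92  0.  ]
0.35 -1 105 [ -59.   40.   83.   84.  128. -120.] 0.0 up [-0.39 -0.89 -0.26]
0.35 -1 120 [ -57.   46.   85.   95.  133. -120.] 0.0 up [-0.35 -0.79 -0.5 ]
0.35 -1 135 [ -52.   52.   86.  109.  139. -117.] 0.0 up [-0.28 -0.65 -0.71]
```

The cup hangs level in the grip and the mat is free at crop (243,508). Next I carry it to the vessel.

servo_tool --commands '[-0.01,-0.014,0,0,0,0,0.005,-0.03,-0.042,0,0,0,0,0.005,-0.051,-0.073,0,0,0,0,0.005,-0.075,-0.107,0,0,0,0,0.005,-0.099,-0.141,0,0,0,0,0.005,-0.123,-0.175,0,0,0,0,0.005,-0.147,-0.21,0,0,0,0,0.005,-0.162,-0.231,0,0,0,0,0.005,-0.17,-0.243,0,0,0,0,0.005,-0.17,-0.243,0,0,0,0,0.005]'

```text
time: 17.35
tool_pos: [0.5255, -0.206, 0.2396]
ee_rot: [3.141, -0.002, 2.729]
wrist_force: [-0.1, 0.1, -1.9]
width: 0.0157
finger_force: 30.0
```

```bash
python3 - <<'E'
from fk import *
st()
s=snapshot('top')
for c,st_,m in blobs(s,(0,0,0),(180,80,42),60): print("dark",c,st_,px(s,*c,.004).round(4))
print([(c,b[4],px(s,*c,.09).round(3)) for c,b,m in blobs(s,(3,110,110),(22,255,255)) if b[4]<60])
print(blobs(s,(105,120,80),(125,255,255),10)[1:2] and [(c,px(s,*c,.258).round(3)) for c,b,m in blobs(s,(105,120,80),(125,255,255),10)])
E
```

```text
t 17.35 p [ 0.5255 -0.206   0.2396] rpy [ 1.800e+02 -1.000e-01  1.564e+02] q [-27.2   6.7  74.    0.   99.3 -93.5] w 0.0157 f 30.0 F [-0.1  0.1 -1.9]
dark [231.2  97.1] [201, 95, 62, 5, 142] [0.8897 0.1022 0.004 ]
dark [372.2 107.8] [359, 106, 27, 5, 78] [ 0.8342 -0.4334  0.004 ]
dark [248.9 182.5] [232, 165, 35, 36, 644] [0.5586 0.0412 0.004 ]
dark [178.4 213. ] [167, 202, 23, 23, 290] [0.45   0.3062 0.004 ]
dark [203.8 259.1] [179, 234, 51, 51, 1382] [0.2777 0.2131 0.004 ]
[(array([269.1, 232. ]), 46, array([ 0.369, -0.028,  0.09 ]))]
[(array([444.3, 180.5]), array([ 0.516, -0.593,  0.258])), (array([320.7, 189.2]), array([ 0.497, -0.195,  0.258]))]
```

servo_tool --commands '[0,0.001,0,-8,0,0,0.005,0,0.002,0,-16,0,0,0.005,0,0.003,-0.001,-24,0,0,0.005,0,0.004,-0.001,-32,0,0,0.005,0,0.005,-0.002,-40,0,0,0.005,0,0.005,-0.002,-40,0,0,0.005]'

```text
time: 18.15
tool_pos: [0.5268, -0.201, 0.2401]
ee_rot: [2.444, -0.005, 2.728]
wrist_force: [-0.1, 0.1, -3.1]
width: 0.016
finger_force: 30.0
```

```bash
python3 - <<'E'
from ik import *
st()
k,r=fit();print(k.round(3),r.max())
o=robot.get_obs();print(np.degrees((fk(o["joint_positions"],k)[1].inv()*Rt.from_euler('xyz',o["ee_rot"])).as_rotvec()).round(2))
R0=Rt.from_euler('xyz',(180,0,156.4),degrees=True);g=np.array([.5255,-.206,.0])
q=o["joint_positions"]
for z in(.20,.248):
  for a in(40,60,80,95,110,125,140):
    R=R0*Rt.from_rotvec([-a,0,0],degrees=True);tz=R.apply([0,0,1]);p=g+[0,0,z]+tz*.008
    q,e=ik(p,R,q,k);w=p-tz*k[4]; print(z,a,np.degrees(q).round(0),round(e,4),"wrist",w.round(3))
E
```

```text
t 18.15 p [ 0.5268 -0.201   0.2401] rpy [140.   -0.3 156.3] q [ -47.8   11.8   77.2   37.5  106.2 -108.1] w 0.016 f 30.0 F [-0.1  0.1 -3.1]
[ 0.153  0.     0.449  0.5    0.34   0.057  0.101 -0.   ] 1.617990044427975e-05
[-0.  0. -0.]
0.2 40 [ -48.   13.   81.   37.  102. -112.] 0.0 wrist [ 0.44  -0.401  0.454]
0.2 60 [ -54.   20.   82.   52.  109. -117.] 0.0 wrist [ 0.411 -0.469  0.366]
0.2 80 [ -57.   29.   84.   66.  116. -122.] 0.0 wrist [ 0.395 -0.505  0.258]
0.2 95 [ -57.   36.   85.   76.  121. -124.] 0.0 wrist [ 0.393 -0.509  0.171]
0.2 110 [ -56.   43.   86.   86.  127. -124.] 0.0 wrist [ 0.401 -0.492  0.087]
0.2 125 [ -53.   50.   87.   98.  134. -124.] 0.0 wrist [ 0.417 -0.455  0.01 ]
0.2 140 [ -48.   56.   87.  113.  140. -120.] 0.0 wrist [ 0.44  -0.401 -0.054]
0.248 40 [ -48.   12.   77.   38.  106. -108.] 0.0 wrist [ 0.44  -0.401  0.502]
0.248 60 [ -54.   18.   80.   53.  112. -113.] 0.0 wrist [ 0.411 -0.469  0.414]
0.248 80 [ -57.   26.   82.   68.  118. -117.] 0.0 wrist [ 0.395 -0.505  0.306]
0.248 95 [ -57.   32.   84.   78.  122. -118.] 0.0 wrist [ 0.393 -0.509  0.219]
0.248 110 [ -56.   39.   86.   89.  127. -119.] 0.0 wrist [ 0.401 -0.492  0.135]
0.248 125 [ -53.   45.   88.  102.  133. -119.] 0.0 wrist [ 0.417 -0.455  0.058]
0.248 140 [ -48.   50.   89.  117.  139. -116.] 0.0 wrist [ 0.44  -0.401 -0.006]
```

```bash
cat > rows.py <<'E'
from ik import *
R0=Rt.from_euler('xyz',(180,0,156.4),degrees=True)
def rows(cur_a,seq,gxy=(.5255,-.206)):
    o=robot.get_obs();Rc=R0*Rt.from_rotvec([-cur_a,0,0],degrees=True)
    for a,z in seq:
        tz=(R0*Rt.from_rotvec([-a,0,0],degrees=True)).apply([0,0,1])
        p=np.array([*gxy,z])+tz*.008
        print(a,z,Rc.inv().apply(p-o["tool_pos"]).round(3),cur_a-a)
E
python3 -c "
from rows import *
rows(40,[(50,.243),(60,.238),(70,.233),(80,.228),(88,.224),(96,.222),(103,.222),(110,.222)])"
```

```text
50 0.243 [-0.001 -0.001  0.002] -10
60 0.238 [-0.001 -0.003  0.006] -20
70 0.233 [-0.001 -0.004  0.009] -30
80 0.228 [-0.001 -0.007  0.012] -40
88 0.224 [-0.001 -0.008  0.014] -48
96 0.222 [-0.001 -0.009  0.015] -56
103 0.222 [-0.001 -0.008  0.014] -63
110 0.222 [-0.001 -0.008  0.013] -70
```

servo_tool --commands '[-0.001,-0.001,0.002,-10,0,0,0.005,-0.001,-0.003,0.006,-20,0,0,0.005,-0.001,-0.004,0.009,-30,0,0,0.005,-0.001,-0.007,0.012,-40,0,0,0.005,-0.001,-0.008,0.014,-48,0,0,0.005,-0.001,-0.009,0.015,-56,0,0,0.005,-0.001,-0.008,0.014,-63,0,0,0.005,-0.001,-0.008,0.013,-70,0,0,0.005,-0.001,-0.008,0.013,-70,0,0,0.005,-0.001,-0.008,0.013,-70,0,0,0.005]'

```text
time: 19.4
tool_pos: [0.5304, -0.1981, 0.2284]
ee_rot: [1.226, 0.003, 2.733]
wrist_force: [0.9, 0.6, -0.9]
width: 0.0155
finger_force: 30.0
```

```bash
python3 - <<'E'
from rows import *
st()
s=snapshot('top');t=snapshot('scene')
for x in(s,t): print([(c,b[4],px(x,*c,.06).round(3)) for c,b,m in blobs(x,(3,110,110),(22,255,255)) if b[4]<60])
cv2.imwrite('pics/c7.png',np.hstack([cv2.resize(s['img'][120:240,290:410],(400,400),interpolation=cv2.INTER_CUBIC),cv2.resize(t['img'][110:230,130:250],(400,400),interpolation=cv2.INTER_CUBIC)]))
rows(110,[(115,.235),(120,.255),(125,.275),(130,.295)])
E
```

```text
t 19.4 p [ 0.5304 -0.1981  0.2284] rpy [7.020e+01 1.000e-01 1.566e+02] q [ -55.7   40.7   86.    87.9  127.3 -121.8] w 0.0155 f 30.0 F [ 0.9  0.6 -0.9]
[(array([342.8, 163.5]), 54, array([ 0.613, -0.303,  0.06 ])), (array([351.7, 187. ]), 6, array([ 0.526, -0.332,  0.06 ])), (array([347.2, 198.8]), 5, array([ 0.483, -0.314,  0.06 ])), (array([268.9, 232.1]), 47, array([ 0.37 , -0.028,  0.06 ]))]
[(array([382.3,  55.4]), 9, array([-0.931, -0.766,  0.06 ])), (array([141.2, 104. ]), 22, array([ 0.496, -0.914,  0.06 ])), (array([118.5, 109.8]), 4, array([ 0.602, -0.911,  0.06 ])), (array([149.5, 110.2]), 4, array([ 0.492, -0.826,  0.06 ])), (array([175., 159.]), 15, array([ 0.579, -0.374,  0.06 ]))]
115 0.235 [0.001 0.009 0.002] -5
120 0.255 [0.001 0.029 0.009] -10
125 0.275 [0.001 0.048 0.015] -15
130 0.295 [0.001 0.068 0.022] -20
```

View pics/c7.png

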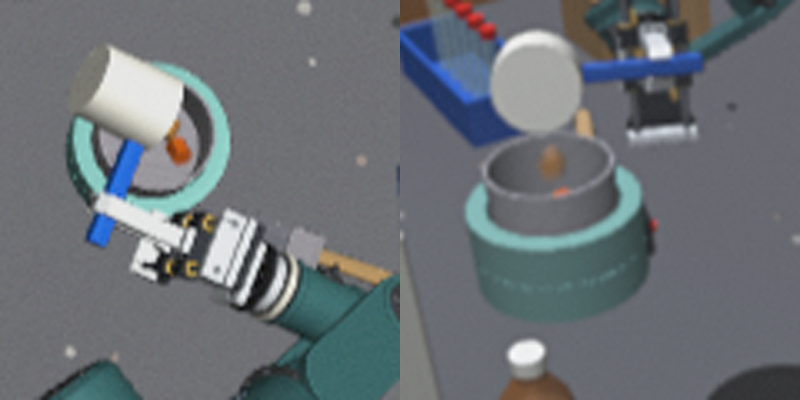

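servo_tool --commands '[0,0,0,0,0,0,0.005,0,0,0,0,0,0,0.005,0,0,0,0,0,0,0.005,0,0,0,0,0,0,0.005,0,0.003,0.006,-3,0,0,0.005,0.001,0.006,0.011,-6,0,0,0.005,0.001,0.016,0.015,-8,0,0,0.005,0.001,0.026,0.018,-10,0,0,0.005,0.001,0.035,0.021,-12,0,0,0.005,0.001,0.045,0.024,-15,0,0,0.005]'

```text
time: 20.75
tool_pos: [0.5315, -0.1922, 0.2784]
ee_rot: [0.958, 0.001, 2.73]
wrist_force: [-0.2, 0.9, -1.6]
width: 0.016
finger_force: 30.0
```

```bash
python3 - <<'E'
from rows import *
st()
s=snapshot('top');t=snapshot('scene')
for x in(s,t): print([(c,b[4],px(x,*c,.06).round(3)) for c,b,m in blobs(x,(3,110,110),(22,255,255)) if b[4]<60])
cv2.imwrite('pics/c8.png',np.hstack([cv2.resize(s['img'][120:240,290:410],(400,400),interpolation=cv2.INTER_CUBIC),cv2.resize(t['img'][110:230,130:250],(400,400),interpolation=cv2.INTER_CUBIC)]))
E
```

```text
t 20.75 p [ 0.5315 -0.1922  0.2784] rpy [ 54.9   0.  156.4] q [ -52.    41.9   89.1  103.9  132.2 -116.5] w 0.016 f 30.0 F [-0.2  0.9 -1.6]
[(array([346.2, 158.3]), 31, array([ 0.632, -0.316,  0.06 ])), (array([338.6, 161.4]), 18, array([ 0.621, -0.288,  0.06 ])), (array([333.3, 168.2]), 37, array([ 0.596, -0.268,  0.06 ])), (array([344.4, 168.1]), 39, array([ 0.596, -0.308,  0.06 ])), (array([336.2, 173.2]), 18, array([ 0.578, -0.278,  0.06 ])), (array([349.9, 185.3]), 9, array([ 0.532, -0.326,  0.06 ])), (array([352.8, 189.4]), 5, array([ 0.517, -0.335,  0.06 ])), (array([336.4, 196.9]), 8, array([ 0.491, -0.275,  0.06 ])), (array([345., 197.]), 5, array([ 0.49 , -0.306,  0.06 ])), (array([391. , 198.1]), 33, array([ 0.482, -0.471,  0.06 ])), (array([404.3, 202.7]), 19, array([ 0.464, -0.518,  0.06 ])), (array([269., 232.]), 46, array([ 0.37 , -0.029,  0.06 ]))]
[(array([382.3,  55.4]), 9, array([-0.931, -0.766,  0.06 ])), (array([141. , 104.1]), 23, array([ 0.497, -0.914,  0.06 ])), (array([119.5, 110.5]), 4, array([ 0.6  , -0.901,  0.06 ])), (array([199.8, 110.2]), 4, array([ 0.312, -0.696,  0.06 ])), (array([149.5, 110.2]), 4, array([ 0.492, -0.826,  0.06 ])), (array([201.4, 122.2]), 5, array([ 0.364, -0.584,  0.06 ])), (array([212.8, 132.8]), 4, array([ 0.373, -0.473,  0.06 ])), (array([178.2, 166.6]), 5, array([ 0.592, -0.321,  0.06 ]))]
```

View pics/c8.png

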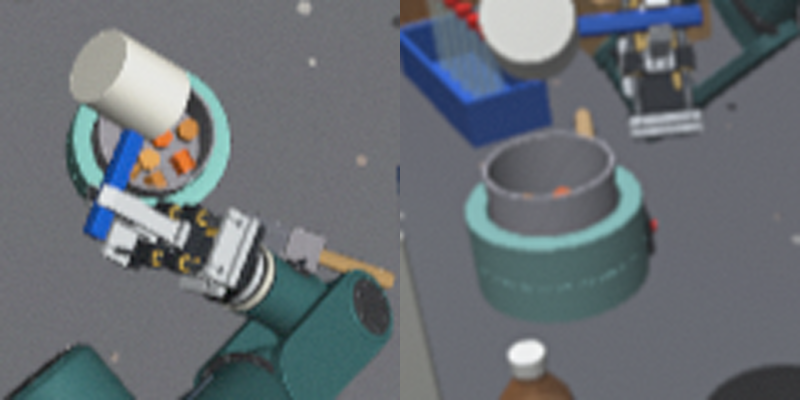

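servo_tool --commands '[0,0,0,0,0,0,0.005,0,0,0,0,0,0,0.005,0,0,0,10,0,0,0.005,0,0,0,20,0,0,0.005,0,0,0,30,0,0,0.005,0,0,0,40,0,0,0.005,0,0,0,50,0,0,0.005,0,0,0,60,0,0,0.005,0,0,0,70,0,0,0.005,0,0,0,80,0,0,0.005]'

```text
time: 22.1
tool_pos: [0.5311, -0.1929, 0.2783]
ee_rot: [2.363, 0.001, 2.729]
wrist_force: [0.5, 0.6, -1.9]
width: 0.016
finger_force: 30.0
```

servo_tool --commands '[0,0,0,10,0,0,0.005,0,0,0,20,0,0,0.005,0,0,0,30,0,0,0.005,0,0,0,40,0,0,0.005,0,0,0,45,0,0,0.005,0,0,0,45,0,0,0.005]'

```text
time: 22.85
tool_pos: [0.5319, -0.19, 0.278]
ee_rot: [3.14, -0.001, 2.734]
wrist_force: [-0.5, -0.0, -1.5]
width: 0.0158
finger_force: 30.0
```

```bash
python3 - <<'E'
from rows import *
st()
o=robot.get_obs()
print(rel((.466,.084,.24),(180,0,156.4)), rel((.466,.084,.24),(180,0,156.4),Rb=R0))
E
```

```text
t 22.85 p [ 0.5319 -0.19    0.278 ] rpy [179.9  -0.  156.6] q [-2.550e+01  6.700e+00  6.970e+01  1.000e-01  1.036e+02 -9.210e+01] w 0.0158 f 30.0 F [-0.5 -0.  -1.5]
([0.1691, 0.2254, 0.0383], [0.1, -0.0, 0.2]) ([0.1701, 0.2247, 0.038], [0.0, 0.0, 0.0])
```

servo_tool --commands '[0.015,0.019,0,0,0,0,0.005,0.041,0.052,0.0,0,0,0,0.005,0.07,0.09,0.01,0,0,0,0.005,0.1,0.128,0.02,0,0,0,0.005,0.13,0.166,0.03,0,0,0,0.005,0.158,0.202,0.038,0,0,0,0.005,0.173,0.221,0.038,0,0,0,0.005,0.173,0.221,0.038,0,0,0,0.005]'

```text
time: 23.85
tool_pos: [0.46, 0.0811, 0.2398]
ee_rot: [3.14, -0.001, 2.732]
wrist_force: [-0.1, -0.9, -1.1]
width: 0.016
finger_force: 30.0
```

```bash
python3 - <<'E'
from rows import *
st()
s=snapshot('top');t=snapshot('scene')
for x in(s,t): print([(c,b[4],px(x,*c,.06).round(3)) for c,b,m in blobs(x,(3,110,110),(22,255,255)) if b[4]<60])
cv2.imwrite('pics/c9.png',np.vstack([np.hstack([cv2.resize(s['img'][130:200,300:370],(400,400),interpolation=cv2.INTER_CUBIC),cv2.resize(s['img'][150:220,220:290],(400,400),interpolation=cv2.INTER_CUBIC)]),cv2.resize(t['img'][130:200,140:420],(800,200),interpolation=cv2.INTER_CUBIC)]))
E
```

```text
t 23.85 p [0.46   0.0811 0.2398] rpy [ 1.799e+02 -1.000e-01  1.565e+02] q [  3.   -5.8  86.7   0.1  99.2 -63.6] w 0.016 f 30.0 F [-0.1 -0.9 -1.1]
[(array([266.2, 127.3]), 57, array([ 0.754, -0.028,  0.06 ])), (array([346.2, 158.3]), 31, array([ 0.632, -0.316,  0.06 ])), (array([338.1, 160.5]), 31, array([ 0.624, -0.287,  0.06 ])), (array([331.5, 168.7]), 54, array([ 0.595, -0.261,  0.06 ])), (array([344.4, 168.1]), 39, array([ 0.596, -0.308,  0.06 ])), (array([336.2, 173.2]), 18, array([ 0.578, -0.278,  0.06 ])), (array([269.2, 232.1]), 49, array([ 0.37 , -0.029,  0.06 ]))]
[(array([382.4,  55.2]), 8, array([-0.935, -0.769,  0.06 ])), (array([140.6, 103.6]), 22, array([ 0.496, -0.92 ,  0.06 ])), (array([119. , 110.2]), 5, array([ 0.601, -0.906,  0.06 ])), (array([149.5, 110.2]), 4, array([ 0.492, -0.826,  0.06 ])), (array([178.2, 166.6]), 5, array([ 0.592, -0.321,  0.06 ]))]
```

View pics/c9.png

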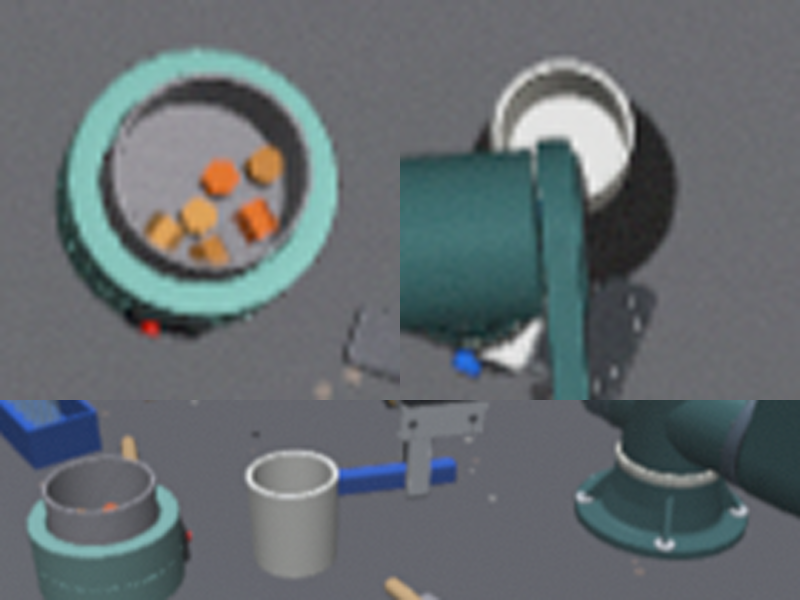

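All six pieces are in the vessel and the cup is empty. Setting the cup down.

servo_tool --commands '[0,0,0.03,0,0,0,0.005,0,0,0.07,0,0,0,0.005,0,0,0.11,0,0,0,0.005,0,0,0.145,0,0,0,0.005,0,0,0.162,0,0,0,0.005,0,0,0.17,0,0,0,0.005,0,0,0.174,0,0,0,0.005,0,0,0.174,0,0,0,0.005,0,0,0.174,0,0,0,0.03,0,0,0.174,0,0,0,0.05]'

```text
time: 25.2
tool_pos: [0.462, 0.08, 0.0667]
ee_rot: [3.141, 0.002, 2.731]
wrist_force: [-0.7, 0.2, -0.4]
width: 0.0319
finger_force: 0.0
```

servo_tool --commands '[0,0,0,0,0,0,0.05,0,0,-0.04,0,0,0,0.05,0,0,-0.09,0,0,0,0.05,0,0,-0.14,0,0,0,0.05,0.05,0,-0.15,0,0,0,0.05,0.1,0,-0.15,0,0,0,0.05,0.15,0,-0.15,0,0,0,0.05,0.15,0,-0.15,0,0,0,0.05]'

```text
time: 26.2
tool_pos: [0.3222, 0.1406, 0.2165]
ee_rot: [3.14, 0.002, 2.734]
wrist_force: [0.5, -0.8, 0.5]
width: 0.0496
finger_force: 0.0
```

```bash
python3 - <<'E'
from rows import *
st()
s=snapshot('top');t=snapshot('scene')
print(cup(s),cup(t))
# knob triangulation & pointer/mark
S=[];
cv2.imwrite('pics/c10.png',np.vstack([np.hstack([cv2.resize(s['img'][140:190,150:210],(480,400),interpolation=cv2.INTER_CUBIC),cv2.resize(s['img'][160:220,225:273],(320,400),interpolation=cv2.INTER_CUBIC)]),cv2.resize(t['img'][190:260,150:430],(800,200),interpolation=cv2.INTER_CUBIC)]))
for x in(s,t):
  for nm,lo_,hi_ in(("red",(0,90,90),(6,255,255)),("red2",(170,90,90),(180,255,255)),("green",(45,80,60),(85,255,255)),("knob",(0,0,0),(180,120,45))):
    for c,b,m in blobs(x,lo_,hi_,3):
      p=px(x,*c,.062)
      if .55<p[0]<.73 and .18<p[1]<.4: print(nm,c,b,p.round(4))
E
```

```text
t 26.2 p [0.3222 0.1406 0.2165] rpy [1.799e+02 1.000e-01 1.566e+02] q [ 14.3 -21.4 101.6   0.   99.6 -52.3] w 0.0496 f 0.0 F [ 0.5 -0.8  0.5]
(array([0.47363617, 0.07342159]), array([-0.91539957,  0.40254644]), np.float64(-0.05129935481314507), np.float64(0.05437168836794141)) (array([0.48223123, 0.08199799]), array([-0.92648863,  0.37632276]), np.float64(-0.053420686547759055), np.float64(0.05367289088574188))
red [166.5 152. ] [166, 150, 2, 5, 10] [0.6703 0.3393 0.062 ]
green [165.6 136.4] [164, 135, 4, 3, 5] [0.7287 0.3426 0.062 ]
green [181.7 146.9] [181, 146, 3, 3, 7] [0.688  0.2835 0.062 ]
knob [151. 142.] [150, 142, 3, 1, 3] [0.709  0.3963 0.062 ]
knob [177.4 169.6] [173, 164, 9, 12, 51] [0.6042 0.2996 0.062 ]
red [276.5 309.7] [273, 308, 8, 5, 13] [0.673  0.3391 0.062 ]
green [254.4 296.8] [252, 296, 6, 3, 13] [0.6924 0.2838 0.062 ]
```

View pics/c10.png

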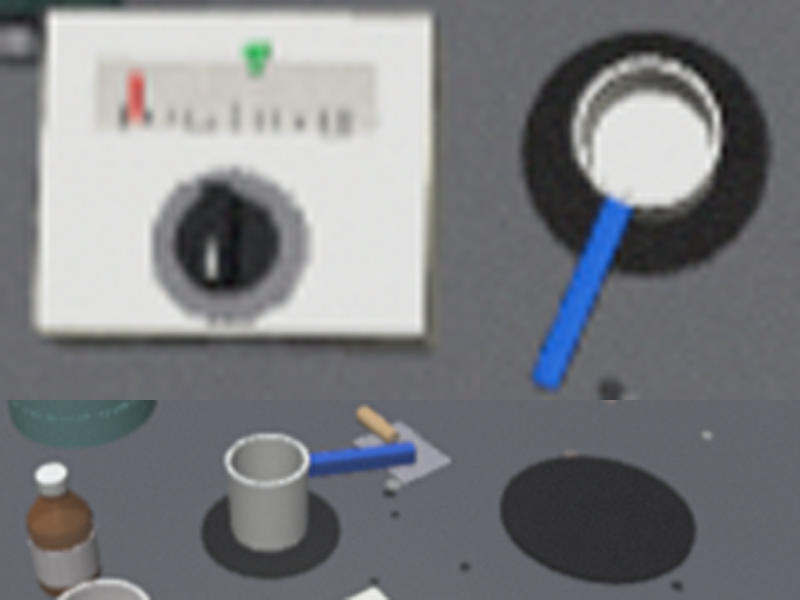

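```bash
python3 - <<'E'
from h import *
s=snapshot('top');t=snapshot('scene')
def tri(a,b):
    A=[];B=[]
    for x,(u,v) in((s,a),(t,b)):
        d=x["extrinsics"][:3,:3]@np.linalg.solve(x["camera_matrix"],[u,v,1.]);d/=np.linalg.norm(d)
        P=np.eye(3)-np.outer(d,d);A.append(P);B.append(P@x["extrinsics"][:3,3])
    p=np.linalg.lstsq(np.vstack(A),np.hstack(B),rcond=None)[0];return p.round(4),proj(s,p)-a,proj(t,p)-b
print("tick",tri((176.4,171.9),(294.8,269.2)))
print("ring",tri((178.9,170.5),(220+352/5,240+222/5)),px(s,178.9,170.5,.062),px(t,220+352/5,240+222/5,.062))
for z in(.08,.085,.09,.095,.1): print(z,px(t,294.8,269.2,z).round(4),px(s,176.4,171.9,z).round(4))
a=cv2.resize(t['img'][258:303,268:313],(600,600),interpolation=cv2.INTER_CUBIC);cv2.imwrite('pics/c11.png',a)
E
```

```text
tick (array([0.5902, 0.2966, 0.099 ]), array([ 0.11615363, -0.12937689]), array([0.27662286, 0.02869902]))
ring (array([0.6013, 0.2957, 0.0551]), array([-0.12863898,  0.14500807]), array([-0.30830277, -0.03395936])) [0.6007077  0.29414304 0.062     ] [0.60481856 0.30079109 0.062     ]
0.08 [0.5785 0.2827 0.08  ] [0.5928 0.3002 0.08  ]
0.085 [0.5817 0.2862 0.085 ] [0.592  0.2994 0.085 ]
0.09 [0.5849 0.2898 0.09  ] [0.5912 0.2985 0.09  ]
0.095 [0.5881 0.2933 0.095 ] [0.5904 0.2977 0.095 ]
0.1 [0.5913 0.2969 0.1   ] [0.5896 0.2968 0.1   ]
```

View pics/c11.png

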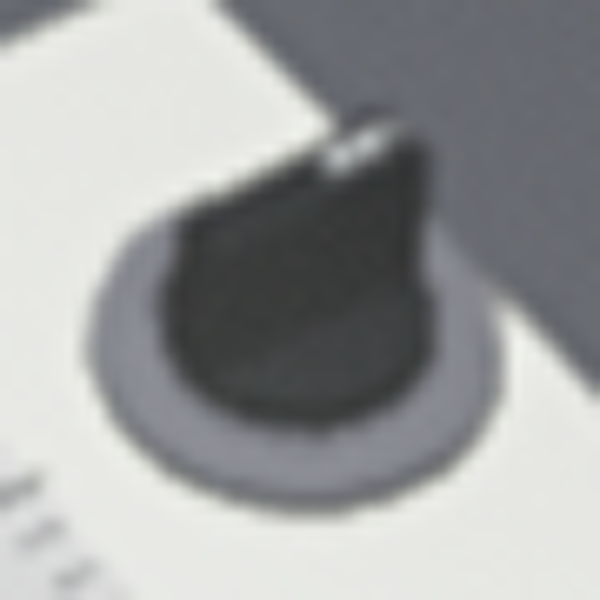

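The tick on the bar's top triangulates to z≈0.098, so the knob axis is at about (0.6015, 0.2955). Next I move above it with the jaws aligned to the bar.

```bash
python3 - <<'E'
from rows import *
print(rel((.6015,.2955,.16),(180,0,178.2),Rb=R0))
E
```

```text
([-0.1912, 0.2538, 0.0559], [0.0, 0.0, -21.8])
```

servo_tool --commands '[-0.03,0.04,0,0,0,-5,0.05,-0.07,0.093,0,0,0,-10,0.05,-0.11,0.146,0,0,0,-15,0.05,-0.15,0.2,0.02,0,0,-20,0.05,-0.191,0.254,0.056,0,0,-21.8,0.05,-0.191,0.254,0.056,0,0,-21.8,0.05,-0.191,0.254,0.056,0,0,-21.8,0.05,-0.191,0.254,0.056,0,0,-21.8,0.05]'

```text
time: 27.4
tool_pos: [0.6007, 0.2955, 0.1598]
ee_rot: [-3.141, -0.0, 3.11]
wrist_force: [-0.3, 0.2, 0.2]
width: 0.0503
finger_force: 0.0
```

```bash
python3 - <<'E'
from rows import *
st();print(rel((.6015,.2955,.087),(180,0,178.2),Rb=Rt.from_euler('xyz',(180,0,178.2),degrees=True)))
E
```

```text
t 27.4 p [0.6007 0.2955 0.1598] rpy [-180.    -0.   178.2] q [ 21.3  21.2  65.5  -0.   93.3 -66.8] w 0.0503 f 0.0 F [-0.3  0.2  0.2]
([-0.0008, 0.0, 0.0728], [0.0, 0.0, 0.0])
```

servo_tool --commands '[-0.001,0,0.03,0,0,0,0.05,-0.001,0,0.055,0,0,0,0.05,-0.001,0,0.068,0,0,0,0.05,-0.001,0,0.072,0,0,0,0.05,-0.001,0,0.072,0,0,0,0.03,-0.001,0,0.072,0,0,0,0.02,-0.001,0,0.072,0,0,0,0.01,-0.001,0,0.072,0,0,0,0.002,-0.001,0,0.072,0,0,0,0.002,-0.001,0,0.072,0,0,0,0.002]'

```text
time: 28.65
tool_pos: [0.6017, 0.2967, 0.0884]
ee_rot: [3.141, 0.001, 3.111]
wrist_force: [1.1, 1.7, 1.5]
width: 0.0137
finger_force: 30.0
```

```bash
python3 - <<'E'
from rows import *
st();print(robot.get_obs()["wrist_torque"])
E
```

```text
t 28.65 p [0.6017 0.2967 0.0884] rpy [179.9   0.  178.2] q [ 21.4  23.2  71.    0.   85.7 -66.9] w 0.0137 f 30.0 F [1.1 1.7 1.5]
[ 0.2014268  -0.03641032 -0.13547722]
```

servo_tool --commands '[0,0,0,0,0,9,0.002,0,0,0,0,0,18,0.002,0,0,0,0,0,27,0.002,0,0,0,0,0,36,0.002,0,0,0,0,0,45,0.002,0,0,0,0,0,54,0.002,0,0,0,0,0,63,0.002,0,0,0,0,0,72,0.002,0,0,0,0,0,81,0.002,0,0,0,0,0,90,0.002]'

```text
time: 29.9
tool_pos: [0.6049, 0.2996, 0.0885]
ee_rot: [3.133, -0.007, 1.536]
wrist_force: [8.7, 9.9, -3.6]
width: 0.0136
finger_force: 30.0
```

```bash
cat >> h.py <<'E'
def ptr():
  for n in("top","scene"):
    x=snapshot(n)
    for nm,lo_,hi_ in(("red",(0,90,90),(6,255,255)),("green",(45,80,60),(85,255,255))):
      for c,b,m in blobs(x,lo_,hi_,3):
        hs=x["img"][m].astype(float);w=hs.max(1)-hs.min(1);P=np.argwhere(m);cc=(P*w[:,None]).sum(0)/w.sum()
        p=px(x,cc[1],cc[0],.061)
        if .64<p[0]<.71 and .2<p[1]<.37: print(n,nm,cc[::-1].round(2),b[4],p.round(4),"reg-y",(p[1]+.031*(p[0]-.68)).round(4))
E
python3 - <<'E'
from rows import *
st();ptr()
E
```

```text
t 29.9 p [0.6049 0.2996 0.0885] rpy [179.5  -0.4  88. ] q [21.4 23.3 70.9  0.2 85.2 23.4] w 0.0136 f 30.0 F [ 8.7  9.9 -3.6]
top green [181.45 146.42] 10 [0.69   0.2846 0.061 ] reg-y 0.2849
scene red [267.94 299.99] 11 [0.6725 0.3072 0.061 ] reg-y 0.3069
scene green [254.27 296.8 ] 13 [0.6922 0.2829 0.061 ] reg-y 0.2833
```

servo_tool --commands '[0.001,0.001,0,0,0,9,0.002,0.002,0.002,0,0,0,18,0.002,0.002,0.002,0,0,0,27,0.002,0.002,0.002,0,0,0,36,0.002,0.002,0.002,0,0,0,45,0.002,0.002,0.002,0,0,0,54,0.002,0.002,0.002,0,0,0,61,0.002,0.002,0.002,0,0,0,66,0.002,0.002,0.002,0,0,0,66,0.002,0.002,0.002,0,0,0,66,0.002]'

```text
time: 31.25
tool_pos: [0.6077, 0.2978, 0.0884]
ee_rot: [3.139, -0.009, 0.387]
wrist_force: [9.1, 0.3, -2.3]
width: 0.0141
finger_force: 30.0
```

```bash
python3 - <<'E'
from rows import *
st();ptr()
E
```

```text
t 31.25 p [0.6077 0.2978 0.0884] rpy [179.8  -0.5  22.2] q [21.4 23.6 70.4 -0.2 85.4 89.2] w 0.0141 f 30.0 F [ 9.1  0.3 -2.3]
top green [181.65 146.53] 6 [0.6896 0.2838 0.061 ] reg-y 0.2841
scene red [262.34 292.81] 12 [0.671  0.2838 0.061 ] reg-y 0.2836
scene green [254.27 296.8 ] 13 [0.6922 0.2829 0.061 ] reg-y 0.2833
```

The pointer is on the mark. Release, rise and retreat.

servo_tool --commands '[0,0,0,0,0,0,0.03,0,0,0,0,0,0,0.05,0,0,0,0,0,0,0.05,0,0,-0.04,0,0,0,0.05,0,0,-0.09,0,0,0,0.05,0,0,-0.14,0,0,0,0.05,-0.06,0,-0.14,0,0,0,0.05,-0.12,0,-0.14,0,0,0,0.05,-0.18,0,-0.14,0,0,0,0.05,-0.18,0,-0.14,0,0,0,0.05]'

```text
time: 32.6
tool_pos: [0.4328, 0.2288, 0.2274]
ee_rot: [-3.141, 0.002, 0.389]
wrist_force: [0.5, 0.1, 0.1]
width: 0.0499
finger_force: 0.0
```

```bash
python3 - <<'E'
from rows import *
st();ptr();ptr();s=snapshot("top");print(cup(s))
print([(c,b[4]) for c,b,m in blobs(s,(3,110,110),(22,255,255)) if b[4]<70])
cv2.imwrite('pics/c12.png',cv2.resize(s['img'][130:220,150:370],(800,327),interpolation=cv2.INTER_CUBIC))
E
```

```text
t 32.6 p [0.4328 0.2288 0.2274] rpy [-1.80e+02  1.00e-01  2.23e+01] q [21.2 -2.8 85.2  0.  97.7 88.9] w 0.0499 f 0.0 F [0.5 0.1 0.1]
top red [181.28 151.71] 8 [0.6703 0.2853 0.061 ] reg-y 0.285
top green [181.63 146.53] 6 [0.6896 0.2839 0.061 ] reg-y 0.2842
scene red [262.34 292.8 ] 12 [0.671  0.2838 0.061 ] reg-y 0.2836
scene green [254.27 296.8 ] 13 [0.6922 0.2829 0.061 ] reg-y 0.2833
top red [181.28 151.71] 8 [0.6703 0.2853 0.061 ] reg-y 0.285
top green [181.62 146.54] 6 [0.6896 0.2839 0.061 ] reg-y 0.2842
scene red [262.34 292.81] 12 [0.671  0.2838 0.061 ] reg-y 0.2836
scene green [254.28 296.8 ] 13 [0.6922 0.2829 0.061 ] reg-y 0.2833
(array([0.47342615, 0.07358337]), array([-0.91640391,  0.40025475]), np.float64(-0.0515597817030137), np.float64(0.054105307221602714))
[(array([266.1, 127.4]), 57), (array([346.2, 158.3]), 31), (array([338.1, 160.5]), 31), (array([331.5, 168.7]), 54), (array([344.5, 168.1]), 40), (array([336.3, 173.4]), 20), (array([269.1, 232.1]), 47)]
```

View pics/c12.png

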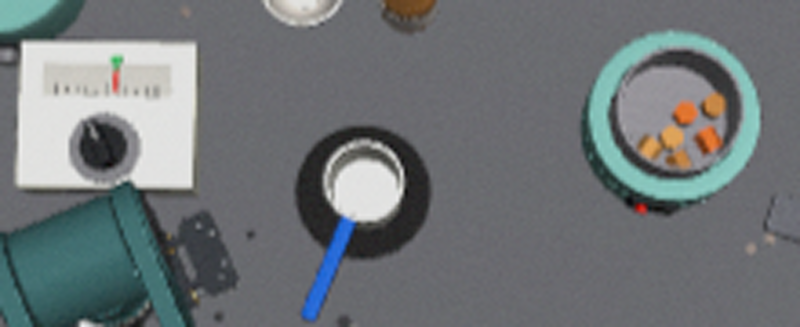

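The pointer is aligned with the mark at (117,72), the empty cup is on its mat, and six briquettes are in the vessel. Handing in.

```bash
python3 -c "
from bench import close_job
print(close_job())"
```

```text
the job is handed in; nothing more can be done
None
```

The job is handed in: all six briquettes found are in the vessel, the empty cup stands upright on its mat, and the pointer is within about 1 mm of the green mark. The hand-in returned no verdict.

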